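Tidy the hall table: hang the keys and stack the coasters

ROBOT

A 7-joint arm with a two-finger parallel gripper is mounted at the origin on the work surface. World frame = base frame: x ahead of the robot, y to its left, z up, the work surface at z = 0. Lengths are in m, angles in rad, forces in N, time in s.
With the tool pointing down it reaches from about 0.375 to 0.925 m from the base axis. Payload 3.1 kg.
Tool frame: the origin (TCP) lies at the very end of the fingers, on their centre line; the grasp point (between the pads) lies 19 mm behind it; z points along the fingers, y is the line along which they close (so a half turn about z gives the same grasp; the last joint's range is limited). The gripper opens to 85 mm and grips with 20 to 120 N. Pads are 22 mm wide; open, the fingers measure 114 mm over their backs; the gripper's body (76 mm by 85 mm) begins 54 mm behind the grasp point. The pads swing forward as they close: fully open they stand 13 mm farther back than shut.
Start: joints at [-1.307, 0.383, 0.044, 1.598, -0.018, 1.161, -0.05], TCP at [0.23, 0.608, 0.231] pointing down, gripper open.
Joint ranges: [-2.61, 2.61], [-0.41, 2.15], [-1.48, 1.57], [0, 2.5], [-1.57, 4.71], [0.05, 1.97], [-2.85, 2.85]. Speed limits (rad/s): [2.79, 2.79, 3.14, 3.14, 3.14, 3.14, 3.14].

INTERFACE

Orientations are given as a unit quaternion [w, x, y, z].
In Python, from bench import sense, vision, job gives the robot as it stands.
- The arm moves only by the tool move_arm, never from a script. Its argument "plan" is a list of rows, each an object with "slide": the shift along the tool's x, y, z normalised to -1 to 1, where 1 is 600 mm, a list of three; "delta_rot": the turn, a rotation vector about the tool's x, y, z normalised to -1 to 1, where 1 is pi rad, a list of three. In form: [{"slide": [tx, ty, tz], "delta_rot": [ax, ay, az]}, ...]. A call has 1 to 12 rows; each row shifts and turns the commanded pose from where the row before left it, along the tool's axes as they then stand; what a row does not reach is not made up. A row lasts 1/10 s, in which the tool goes at most 50 mm and 8.59 degrees, less where a joint would pass 70% of its speed; a pose out of reach is approached as far as the arm can. A call with a number of a shift or a turn outside -1 to 1 is refused whole. A call with a gripper value outside its range is refused whole. "grip" is the opening, from 0 (shut) to 1 (fully open), set as the call begins (left out, the last holds). The fingers move at their own pace and stop on an object; the grip force is fixed at half the most. Time passes only in rows, so rows that do not move let the fingers close. It gives the time, the measured TCP pose, the force, the opening and the grip force at its end, in the units of the state.
- sense(): the state, without advancing time (a new reading comes with each control period).
- vision.read_camera(name): name is "scene" or "top"; returns (picture, depth): 420x560x3 uint8, red, green, blue; 420x560 float32, m along the optical axis (not along the pixel's ray), 0 where there is no reading.
- vision.camera_model(name): a dict with "mtx" (3x3 intrinsics, pixels), "R" (3x3) and "t" (3): a world point X has camera coordinates R X + t. Camera axes: x right, y down, z forward; pixel columns grow to the right and rows downward; lengths in m; the calibration is good to about 2 mm. A picture is of the moment at which its call begins. camera_model takes no time and is no camera call.
- job.job_done(): hands the job in; it is judged then, once.
The state is a dict: "time_s": time; "qpos": joint angles; "qvel": joint speeds; "joint_efforts": joint torques, N m; "eef_pos": TCP position; "tool_rot": TCP orientation; "contact_force": force on the tool from outside, world axes, zero at the start; "torque": the same for the moment, N m; "finger_gap": opening from 0.0 (shut) to 1.0 (fully open); "finger_force": force on a finger pad.
Only numpy, scipy, OpenCV 4.12 (cv2) and the standard library are available. Lean on these libraries where they do the work, as an engineer would, in place of code of your own. Each camera call takes 0.05 s, during which the arm holds its last target. There are 200 camera calls.

TASK

Tidy the hall table: hang every key tag in the key cabinet by its hole, one to a peg on any pegs, pushed flat against the board, and only then push the cabinet door shut until its catch snaps home. Also stack all the coasters lying about flat and centred on the round slate plate, the widest at the bottom and the narrowest on top. Leave the jar and the bowl where they are.

Things in the scene. Friction and masses are not known exactly. Their poses are not given: they have to be found in the camera images.
- board: Slanted peg board, 190 mm up the slope by 200 mm wide, in a wooden cabinet 220 mm wide, 190 mm deep, open on top. Origin: middle of its lower front edge, on the surface. x = up the slope (away from the robot), y = left, z = along the pegs: 28 degrees from vertical, leaning to the robot. Side cheeks, 200 mm apart inside, reach 105 mm above the table, and 20 mm above the board at its upper end.
- peg0_seat (a point): lower left brass peg (8 mm thick, 30 mm long, square to the board): the point on its axis 5 mm above the board, where the centre of a tag's hole lies when the tag is flat on the board. Board axes. Pegs are 80 mm apart across and 85 mm up the slope.
- peg1_seat (a point): lower right brass peg (8 mm thick, 30 mm long, square to the board): the point on its axis 5 mm above the board, where the centre of a tag's hole lies when the tag is flat on the board. Board axes. Pegs are 80 mm apart across and 85 mm up the slope.
- peg2_seat (a point): upper left brass peg (8 mm thick, 30 mm long, square to the board): the point on its axis 5 mm above the board, where the centre of a tag's hole lies when the tag is flat on the board. Board axes. Pegs are 80 mm apart across and 85 mm up the slope.
- peg3_seat (a point): upper right brass peg (8 mm thick, 30 mm long, square to the board): the point on its axis 5 mm above the board, where the centre of a tag's hole lies when the tag is flat on the board. Board axes. Pegs are 80 mm apart across and 85 mm up the slope.
- door (a joint): cabinet's front door, hinged upright at the cabinet's left (+y) edge: 0 = shut, grows (rad) as it swings towards the robot and left, to 2.0. Starts open, stays where left (friction 0.04 N m). A sprung roller catch at the free edge resists from about 0.07 rad, is passed at 0.035, then snaps the door to 0 and holds it; passing it takes 3 to 6 N at the free edge.
- door_hinge (a point): on the hinge line, at the door's mid-height, 57 mm above the table. Door panel: 214 mm from hinge line to free edge, 12 mm thick (centred on the hinge line), 88 mm high. Axes turn with the door: the panel runs along -y, its outer face looks along -x and has a knob 22 mm across standing 22 mm out, 185 mm from the hinge, 22 mm above mid-height.
- door_edge (a point): middle of the door's free edge, on the outer face: 214 mm from the hinge (door axes)
- tag0: flat wooden key tag 70 x 36 x 10 mm (x, y, z), with a flat brass key riveted on its upper face (1 mm raised, look only) and a 15 mm hole near the +x end. about 40 g. Origin: centre of its underside. May be absent.
- tag0_hole (a point): centre of the hole of tag0, at mid-thickness: 21 mm along x from the tag's centre (14 mm from its end), 5 mm up. Tag axes.
- tag1: flat wooden key tag 70 x 36 x 10 mm (x, y, z), with a flat brass key riveted on its upper face (1 mm raised, look only) and a 15 mm hole near the +x end. about 40 g. Origin: centre of its underside. May be absent.
- tag1_hole (a point): centre of the hole of tag1, at mid-thickness: 21 mm along x from the tag's centre (14 mm from its end), 5 mm up. Tag axes.
- tag2: flat wooden key tag 70 x 36 x 10 mm (x, y, z), with a flat brass key riveted on its upper face (1 mm raised, look only) and a 15 mm hole near the +x end. about 40 g. Origin: centre of its underside. May be absent.
- tag2_hole (a point): centre of the hole of tag2, at mid-thickness: 21 mm along x from the tag's centre (14 mm from its end), 5 mm up. Tag axes.
- tag3: flat wooden key tag 70 x 36 x 10 mm (x, y, z), with a flat brass key riveted on its upper face (1 mm raised, look only) and a 15 mm hole near the +x end. about 40 g. Origin: centre of its underside. May be absent.
- tag3_hole (a point): centre of the hole of tag3, at mid-thickness: 21 mm along x from the tag's centre (14 mm from its end), 5 mm up. Tag axes.
- plate: flat round grey slate plate, 150 mm across at its top, 8 mm thick, fixed. Origin: centre of its underside; the top is 8 mm up.
- coaster_large: round cork coaster, 64 mm across, 12 mm thick, about 40 g. Origin: centre of its underside, z up. May be absent.
- coaster_medium: round cork coaster, 56 mm across, 12 mm thick, about 40 g. Origin: centre of its underside, z up. May be absent.
- coaster_small: round cork coaster, 48 mm across, 12 mm thick, about 40 g. Origin: centre of its underside, z up. May be absent.
- tin: bystander: small amber jar with a steel lid, 40 mm across, 45 mm high, loose, standing among the things. Origin: centre of its underside.
- bowl: bystander: small blue bowl, 96 mm across, 32 mm high, loose, on the left. Origin: centre of its underside.
There are look-alikes about, which are no part of the job. What is shaped like the tag2 but black, orange or red is not meant.

How it is judged:
By the outcome, as a careful person would: the job done as asked, in the order asked, and still so for the second after the job is handed in, with the robot touching nothing.
Of tag0, tag1, tag2, tag3 only 3 to 4 are there at a start; the rules pass over those that are not, and their reading is None.
Of coaster_large, coaster_medium, coaster_small only 2 to 3 are there at a start; the rules pass over those that are not, and their reading is None.
At some moment in a run one of tag0, tag1, tag2, tag3, coaster_large, coaster_medium, coaster_small may be knocked a few centimetres aside while the robot is not near it.
Once in a run the grip may slacken for a moment while it holds something.
It also fails if it takes over 210 s, if anything falls off the work surface, if the arm or the gripper's body presses on something with over 40 N, if the wrist force passes 120 N, or if a joint passes its speed limit or range.

## Working session

There is one attempt and no reset: what is moved stays moved. The work goes in short steps, Python scripts to look and compute and a tool call to move; the robot and the scene stay as the last step left them, time stands still between calls to the robot, and variables do not carry over. Pictures are saved under pics/ and viewed, at most 14 in all, crops included, and the job is handed in when it is done.

Besides the shell and the picture viewer there is one more tool, called after "Call:" by a JSON object that holds its "api" and its "payload", one argument or row to a line. move_arm: Moves the arm, as the interface text tells. Its arguments: {"type":"object","properties":{"plan":{"type":"array"},"grip":{"type":"number"}},"required":["plan"]}

```bash
ls; mkdir -p pics; python3 - <<'E'
from bench import sense,vision,job
import cv2,numpy as np
for n in("scene","top"):
    p,d=vision.read_camera(n); cv2.imwrite(f"pics/{n}0.png",p[:,:,::-1]); np.save(f"{n}_d0.npy",d)
    m=vision.camera_model(n); print(n,m["mtx"].tolist(),(-m["R"].T@m["t"]).tolist(),m["R"].round(3).tolist())
s=sense(); print(s)
E
```

```text
pics
scene [[472.2215243132629, 0.0, 276.98010570830496], [0.0, 472.2215243132629, 201.3036562792526], [0.0, 0.0, 1.0]] [0.8988185159789976, -0.7383052634869156, 1.2070068963221061] [[0.862, 0.507, 0.003], [0.409, -0.692, -0.595], [-0.299, 0.514, -0.804]]
top [[511.9312599438372, 0.0, 283.31991808280725], [0.0, 511.9312599438372, 202.8596899595343], [0.0, 0.0, 1.0]] [0.25003668293088677, -0.054775271810720685, 1.4476709419508995] [[0.002, -1.0, -0.018], [-0.989, 0.0, -0.15], [0.15, 0.018, -0.989]]
{'time_s': 0.1, 'qpos': array([-1.3067905 ,  0.3837516 ,  0.04381749,  1.59943796, -0.01794506,
        1.16119834, -0.04985015]), 'qvel': array([-0.00054501, -0.00074805,  0.00038807, -0.00213786,  0.00090801,
       -0.00040327,  0.00014751]), 'joint_efforts': array([ 2.42362687e-03, -4.34728396e+01,  1.02897305e+00, -2.50454628e+01,
        1.07923526e-02,  5.44344366e-03, -1.11919834e-05]), 'eef_pos': array([0.22974811, 0.60711758, 0.23000378]), 'tool_rot': array([-1.77997874e-04,  1.79854183e-01,  9.83692548e-01, -1.18852694e-03]), 'contact_force': array([-0.21964475,  0.56285751,  0.28553273]), 'torque': array([-0.01547234,  0.07072122, -0.01343238]), 'finger_force': 0.0, 'finger_gap': 1.0013685269145354}
```

View pics/top0.png

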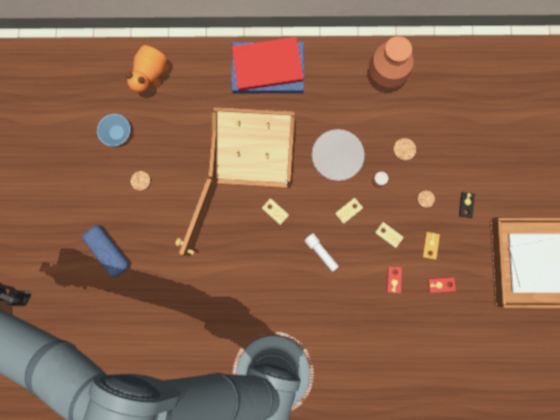

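View pics/scene0.png

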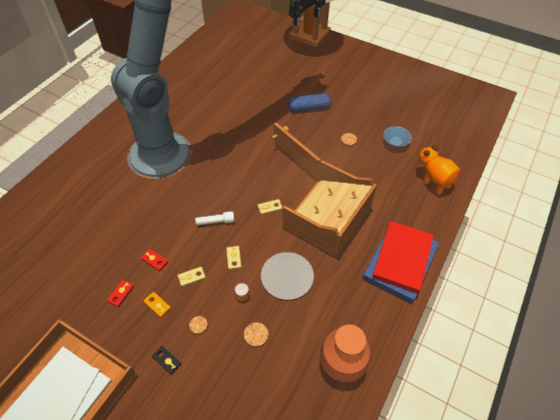

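```bash
cat > h.py <<'E'
import numpy as np,cv2
from bench import sense,vision
from scipy.spatial.transform import Rotation as Ro
M={n:vision.camera_model(n) for n in("scene","top")}
def ray(n,uv,z):
    m=M[n];R=np.array(m["R"]);c=-R.T@m["t"]
    d=R.T@np.linalg.solve(m["mtx"],[uv[0],uv[1],1]); return c+d*(z-c[2])/d[2]
def px(n,X):
    m=M[n];q=np.array(m["mtx"])@(np.array(m["R"])@X+m["t"]);return q[:2]/q[2]
def tri(uvs):
    A=np.zeros((3,3));b=np.zeros(3)
    for n,uv in uvs.items():
        c=ray(n,uv,0);d=ray(n,uv,1)-c;d/=np.linalg.norm(d);P=np.eye(3)-np.outer(d,d);A+=P;b+=P@c
    return np.linalg.solve(A,b)
def blobs(n,p,lo,hi,amin=40,amax=1500,z=.01):
    """blobs in an HSV range; outline cast on height z -> (uv, xy, long, short, heading of long axis deg)"""
    h=cv2.cvtColor(p,cv2.COLOR_RGB2HSV);m=cv2.inRange(h,lo,hi)
    m=cv2.morphologyEx(m,cv2.MORPH_CLOSE,np.ones((3,3)))
    out=[]
    for c in cv2.findContours(m,cv2.RETR_EXTERNAL,cv2.CHAIN_APPROX_NONE)[0]:
        f=np.zeros(m.shape,np.uint8);cv2.drawContours(f,[c],-1,1,-1);v,u=np.nonzero(f)
        if not amin<len(u)<amax: continue
        w=np.array([ray(n,q,z)[:2] for q in zip(u,v)])
        C=np.cov(w.T);e,V=np.linalg.eigh(C);a=V[:,1]
        out.append(dict(uv=(u.mean().round(1),v.mean().round(1)),xy=w.mean(0).round(4),L=np.sqrt(12*e[1]).round(4),S=np.sqrt(12*e[0]).round(4),ang=np.degrees(np.arctan2(a[1],a[0])).round(1),n=len(u)))
    return out
def shot(n,f=None):
    p,d=vision.read_camera(n)
    if f: cv2.imwrite(f"pics/{f}.png",p[:,:,::-1])
    return p,d
E
python3 - <<'E'
from h import *
P={n:cv2.imread(f"pics/{n}0.png")[:,:,::-1].copy() for n in M}
for n,ps in(("top",[(270,208),(345,212),(140,181),(405,149),(428,199),(338,155),(380,180)]),):
    h=cv2.cvtColor(P[n],cv2.COLOR_RGB2HSV)
    for u,v in ps: print(n,u,v,h[v,u])
for n in M:
    for t,lo,hi,z in(("tag",(20,40,150),(38,200,255),.01),("coaster",(8,100,140),(18,220,255),.012)):
        for b in blobs(n,P[n],lo,hi,z=z): print(n,t,*b.values())
t=P["top"];s=P["scene"]
a=cv2.resize(t[125:265,240:450],None,fx=3.6,fy=3.6,interpolation=cv2.INTER_CUBIC)[:,:756]
cv2.imwrite("pics/c1.png",a[:,:,::-1])
b=cv2.resize(t[95:265,170:310],None,fx=3.5,fy=3.5,interpolation=cv2.INTER_CUBIC)
c=cv2.resize(s[110:260,255:385],None,fx=2.3,fy=2.3,interpolation=cv2.INTER_CUBIC)
k=np.zeros((595,800,3),np.uint8);k[:595,:490]=b[:595];k[:345,495:794]=c[:345,:299];cv2.imwrite("pics/c2.png",k[:,:,::-1])
E
```

```text
top 270 208 [ 17 103 175]
top 345 212 [ 27  90 232]
top 140 181 [ 16 100 226]
top 405 149 [ 15 102 228]
top 428 199 [ 17  95 230]
top 338 155 [ 16  14 200]
top 380 180 [ 17  20 233]
scene tag (np.float64(169.2), np.float64(362.1)) [ 0.4749 -0.5448] 0.0309 0.012 167.1 48
scene tag (np.float64(191.1), np.float64(275.7)) [ 0.3768 -0.3211] 0.0695 0.0362 52.0 282
scene tag (np.float64(233.3), np.float64(256.9)) [ 0.4456 -0.2098] 0.0685 0.0367 128.2 262
scene tag (np.float64(269.5), np.float64(206.0)) [ 4.425e-01 -3.000e-04] 0.0687 0.0358 47.3 203
scene tag (np.float64(2.2), np.float64(191.6)) [-0.322  -0.3861] 0.0347 0.0204 143.5 45
scene tag (np.float64(361.7), np.float64(191.2)) [0.6667 0.2005] 0.0713 0.03 93.2 103
scene tag (np.float64(320.9), np.float64(203.3)) [0.5759 0.0914] 0.1606 0.0867 75.9 879
scene coaster (np.float64(255.7), np.float64(333.6)) [ 0.6236 -0.372 ] 0.0576 0.0568 -135.8 488
scene coaster (np.float64(197.8), np.float64(323.9)) [ 0.4782 -0.4273] 0.0435 0.043 60.6 268
scene coaster (np.float64(308.0), np.float64(326.0)) [ 0.7312 -0.2838] 0.145 0.0099 93.5 177
scene co
[... 2537 characters left out ...]
p.float64(56.6), np.float64(107.7)) [0.7508 0.639 ] 0.068 0.0066 91.8 47
top coaster (np.float64(505.4), np.float64(106.4)) [ 0.7498 -0.6719] 0.0946 0.0051 90.4 63
top coaster (np.float64(165.4), np.float64(89.9)) [0.8043 0.3195] 0.0445 0.0085 90.1 43
top coaster (np.float64(313.4), np.float64(89.1)) [ 0.8049 -0.1162] 0.0514 0.0084 87.5 48
top coaster (np.float64(459.9), np.float64(88.2)) [ 0.8056 -0.5434] 0.0625 0.0068 87.9 45
top coaster (np.float64(199.2), np.float64(69.3)) [0.8677 0.2214] 0.1675 0.0325 88.1 576
top coaster (np.float64(335.4), np.float64(68.1)) [ 0.8692 -0.1817] 0.1714 0.0349 87.7 667
top coaster (np.float64(553.9), np.float64(41.1)) [ 0.95   -0.8262] 0.042 0.0125 91.3 45
```

View pics/c1.png

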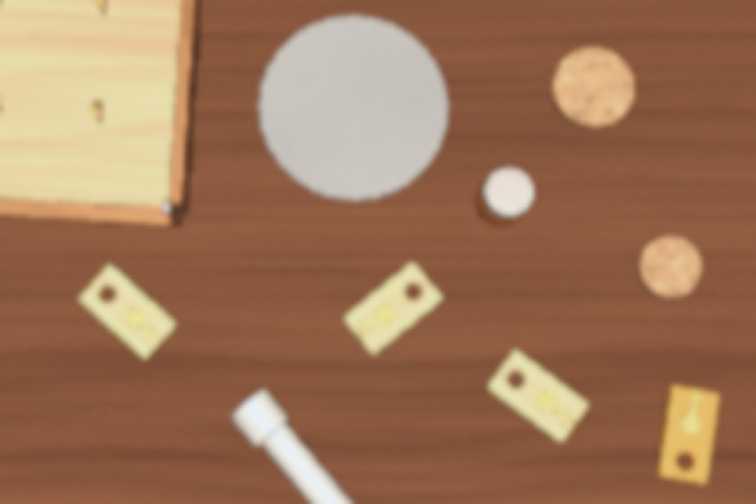

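View pics/c2.png

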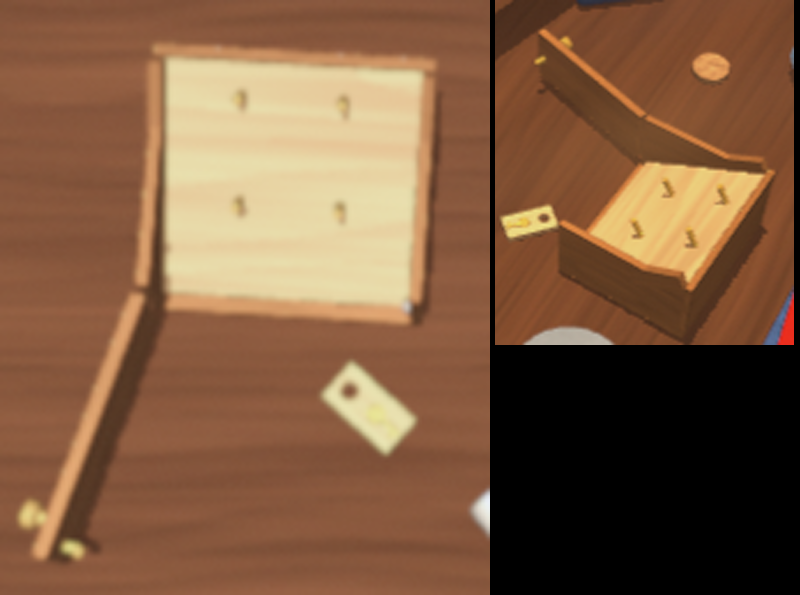

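Pale-yellow tags at top pixels (275,211), (349,210), (389,235) fit; orange (431,245), black (467,205) and red (395,280),(442,285) are look-alikes. There are three coasters at (140,181), (405,149), (426,199), the plate is at (338,155), and the cabinet has four empty pegs with its door open.

```bash
cat >> h.py <<'E'
def world(n,d):
    m=M[n];v,u=np.indices(d.shape);K=np.array(m["mtx"])
    c=np.stack([(u-K[0,2])/K[0,0]*d,(v-K[1,2])/K[1,1]*d,d],-1)
    return (c-m["t"])@np.array(m["R"])
def coasters(n,p):
    return [b for b in blobs(n,p,(10,75,190),(20,160,255),z=.012,amin=90,amax=800) if b["L"]<1.2*b["S"]and .03<b["L"]<.07]
def tags(n,p):
    return [b for b in blobs(n,p,(20,40,150),(38,135,255),z=.01,amin=120) if .06<b["L"]<.08 and .03<b["S"]<.045]
E
python3 - <<'E'
from h import *
P={n:cv2.imread(f"pics/{n}0.png")[:,:,::-1].copy() for n in M}
D={n:np.load(f"{n}_d0.npy") for n in M}
for n in M:
    for b in coasters(n,P[n]): print(n,"coaster",b["uv"],b["xy"],"diam",(2*np.sqrt(b["L"]*b["S"]/3)).round(4))
    for b in tags(n,P[n]): print(n,"tag",b["uv"],b["xy"],b["ang"])
    for b in blobs(n,P[n],(0,0,150),(180,40,230),z=.008,amin=800,amax=4000): print(n,"plate?",b["uv"],b["xy"],b["L"],b["S"])
W={n:world(n,D[n]) for n in M}
pt=[]
for n in M:
    w=W[n];ok=(abs(w[...,0]-.6)<.06)&(abs(w[...,1]-.05)<.07)&(w[...,2]>.0)
    q=w[ok];c=q.mean(0)
    for _ in range(6):
        _,_,V=np.linalg.svd(q-c,full_matrices=False);N=V[2]*np.sign(V[2,2]);r=(w[ok]-c)@N;q=w[ok][abs(r)<.004];c=q.mean(0)
    print(n,"plane",c.round(4),N.round(4),"tilt",np.degrees(np.arccos(N[2])).round(2),"yaw",np.degrees(np.arctan2(-N[1],-N[0])).round(2),"rms",((q-c)@N).std().round(4))
    h=(w-c)@N
    m=((h>.006)&(h<.034)&(abs(w[...,0]-.6)<.085)&(abs(w[...,1]-.05)<.08)).astype(np.uint8)
    k,lab,st,ce=cv2.connectedComponentsWithStats(m)
    for i in range(1,k):
        if st[i,4]>4:
            hh=h[lab==i];print(n,"peg",ce[i].round(2),st[i,4],"h",hh.mean().round(4),hh.max().round(4),w[lab==i].mean(0).round(4))
    f=(abs(w[...,2]-.008)<.05)&(abs(w[...,0]-.5)<.03)&(abs(w[...,1]+.1)<.03)
    print(n,"table z",np.median(w[f][:,2]).round(4))
E
```

```text
scene coaster (np.float64(255.6), np.float64(333.8)) [ 0.6236 -0.3726] diam 0.0624
scene coaster (np.float64(197.9), np.float64(324.1)) [ 0.4785 -0.4275] diam 0.0461
scene coaster (np.float64(348.5), np.float64(138.4)) [0.5305 0.3893] diam 0.0544
scene tag (np.float64(191.1), np.float64(275.7)) [ 0.3768 -0.3211] 52.0
scene tag (np.float64(233.3), np.float64(256.9)) [ 0.4456 -0.2098] 128.2
scene tag (np.float64(269.6), np.float64(206.0)) [ 4.426e-01 -2.000e-04] 47.3
scene plate? (np.float64(52.0), np.float64(398.6)) [ 0.2853 -0.7566] 0.1805 0.1052
scene plate? (np.float64(503.4), np.float64(317.1)) [1.17   0.0057] 0.1839 0.0608
scene plate? (np.float64(286.9), np.float64(275.6)) [ 0.6087 -0.182 ] 0.1275 0.1261
scene plate? (np.float64(56.9), np.float64(135.8)) [-0.3587 -0.1101] 0.5474 0.0719
top coaster (np.float64(425.9), np.float64(198.5)) [ 0.4797 -0.432 ] diam 0.0469
top coaster (np.float64(139.8), np.float64(180.1)) [0.5334 0.3831] diam 0.0553
top coaster (np.float64(404.5), np.float64(148.6)) [ 0.625  -0.3766] diam 0.0631
top tag (np.float64(388.9), np.float64(234.4)) [ 0.3782 -
[... 610 characters left out ...]
8817] tilt 28.16 yaw -2.99 rms 0.0016
scene peg [329.29 190.48] 21 h 0.0196 0.032 [0.5946 0.0983 0.0797]
scene peg [352.71 193.33] 21 h 0.0205 0.031 [0.6688 0.0932 0.1206]
scene peg [315.45 208.2 ] 20 h 0.0206 0.033 [0.5894 0.0181 0.0804]
scene peg [339.48 212.35] 23 h 0.019 0.0322 [0.6651 0.0138 0.1192]
scene table z 0.0016
top plane [0.6013 0.0495 0.0593] [-0.4699  0.028   0.8823] tilt 28.08 yaw -3.41 rms 0.0021
top peg [238.08 122.5 ] 12 h 0.0227 0.0321 [0.6698 0.0914 0.1202]
top peg [267.5  123.67] 12 h 0.0234 0.0329 [0.6659 0.012  0.1214]
top peg [237.5  152.83] 12 h 0.0218 0.0326 [0.5962 0.0961 0.0798]
top peg [266.45 154.36] 11 h 0.0232 0.0305 [0.5914 0.0163 0.0813]
top table z 0.0003
```

```bash
cat >> h.py <<'E'
YAW=np.radians(-3.15);T=np.radians(28)
def Rdown(h):  # tool z down, tool x at world heading h (deg)
    return Ro.from_euler('z',h,degrees=True).as_matrix()@np.diag([1,-1,-1.])
RB=Ro.from_euler('z',YAW).as_matrix()@Ro.from_euler('y',-T).as_matrix() # board axes in columns
RBT=RB@np.diag([1,-1,-1.])
def pose():
    s=sense();q=s["tool_rot"];return s,np.array(s["eef_pos"]),Ro.from_quat([q[1],q[2],q[3],q[0]]).as_matrix()
def plan(p,R,wps=(),step=.045):
    """rows: turn in place, then slides through wps to p; prints per-row numbers"""
    s,c,Rc=pose();rv=Ro.from_matrix(Rc.T@R).as_rotvec();n=int(np.ceil(np.degrees(np.linalg.norm(rv))/8.3))
    print("t",round(s["time_s"],2),"at",c.round(4),"F",np.round(s["contact_force"],1),"gap",round(s["finger_gap"],3),"ff",round(s["finger_force"],1))
    if n: print("turn",n,"x",(rv/np.pi/n).round(4).tolist())
    for w in list(wps)+[p]:
        d=R.T@(np.array(w)-c);n=max(1,int(np.ceil(np.linalg.norm(d)/step)));print("slide",n,"x",(d/.6/n).round(4).tolist(),"to",np.round(w,4));c=np.array(w)
E
cat > peg.py <<'E'
from h import *
D={n:np.load(f"{n}_d0.npy") for n in M};U={"scene":[(329.29,190.48),(315.45,208.2),(352.71,193.33),(339.48,212.35)],"top":[(237.5,152.83),(266.45,154.36),(238.08,122.5),(267.5,123.67)]}
c0=np.array([.6013,.0495,.0598]); N=RB[:,2]
H={"scene":.02,"top":.0228};r=[]
for n in U:
    for u in U[n]:
        o=ray(n,u,0);d=ray(n,u,1)-o;s=((c0-o)@N+H[n])/(d@N);r.append(RB.T@(o+s*d-c0))
r=np.array(r).reshape(2,4,3);print(r.round(4))
m=r.mean(0)[:,:2];g=np.array([[-42.5,40],[-42.5,-40],[42.5,40],[42.5,-40]])/1e3
ctr=(m-g).mean(0);print("resid",(m-g-ctr).round(4).tolist())
for k in range(4): print("peg",k,(c0+RB@np.r_[ctr+g[k],.005]).round(4))
E
python3 peg.py
python3 -c "
from h import *
plan([.6243,-.3746,.1],Rdown(0),[[.6243,-.3746,.23]])"
```

```text
[[[-0.001   0.0504  0.02  ]
  [-0.0023 -0.0293  0.02  ]
  [ 0.0831  0.0505  0.02  ]
  [ 0.0844 -0.0307  0.02  ]]

 [[ 0.003   0.046   0.0228]
  [ 0.0029 -0.0337  0.0228]
  [ 0.0868  0.0455  0.0228]
  [ 0.0876 -0.0338  0.0228]]]
resid [[0.0005, 0.0001], [-0.0002, 0.0004], [-0.0006, -0.0001], [0.0004, -0.0004]]
peg 0 [0.6021 0.0976 0.0645]
peg 1 [0.5977 0.0178 0.0645]
peg 2 [0.677  0.0935 0.1044]
peg 3 [0.6726 0.0136 0.1044]
t 0.1 at [0.2297 0.6071 0.23  ] F [-0.2  0.6  0.3] gap 1.001 ff 0.0
turn 20 x [-0.0, 0.0001, 0.0442]
slide 24 x [0.0274, 0.0682, 0.0] to [ 0.6243 -0.3746  0.23  ]
slide 3 x [0.0, 0.0, 0.0722] to [ 0.6243 -0.3746  0.1   ]
```

Call:
{"api": "move_arm", "payload": {
  "plan": [
    {"slide": [0, 0, 0], "delta_rot": [0, 0, 0.0442]},
    {"slide": [0, 0, 0], "delta_rot": [0, 0, 0.0442]},
    {"slide": [0, 0, 0], "delta_rot": [0, 0, 0.0442]},
    {"slide": [0, 0, 0], "delta_rot": [0, 0, 0.0442]},
    {"slide": [0, 0, 0], "delta_rot": [0, 0, 0.0442]},
    {"slide": [0, 0, 0], "delta_rot": [0, 0, 0.0442]},
    {"slide": [0, 0, 0], "delta_rot": [0, 0, 0.0442]},
    {"slide": [0, 0, 0], "delta_rot": [0, 0, 0.0442]},
    {"slide": [0, 0, 0], "delta_rot": [0, 0, 0.0442]},
    {"slide": [0, 0, 0], "delta_rot": [0, 0, 0.0442]}
  ],
  "grip": 1
}}

```text
time_s: 1.1
eef_pos: [0.2298, 0.6074, 0.2305]
tool_rot: [0.0, 0.769, 0.639, -0.001]
contact_force: [0.1, -0.3, -0.2]
finger_gap: 0.999
finger_force: 0.0
```

Call:
{"api": "move_arm", "payload": {
  "plan": [
    {"slide": [0, 0, 0], "delta_rot": [0, 0, 0.0442]},
    {"slide": [0, 0, 0], "delta_rot": [0, 0, 0.0442]},
    {"slide": [0, 0, 0], "delta_rot": [0, 0, 0.0442]},
    {"slide": [0, 0, 0], "delta_rot": [0, 0, 0.0442]},
    {"slide": [0, 0, 0], "delta_rot": [0, 0, 0.0442]},
    {"slide": [0, 0, 0], "delta_rot": [0, 0, 0.0442]},
    {"slide": [0, 0, 0], "delta_rot": [0, 0, 0.0442]},
    {"slide": [0, 0, 0], "delta_rot": [0, 0, 0.0442]},
    {"slide": [0, 0, 0], "delta_rot": [0, 0, 0.0442]},
    {"slide": [0, 0, 0], "delta_rot": [0, 0, 0.0442]}
  ]
}}

```text
time_s: 2.1
eef_pos: [0.2297, 0.6075, 0.2305]
tool_rot: [0.001, 1.0, -0.001, -0.0]
contact_force: [0.0, -0.2, 0.5]
finger_gap: 1.002
finger_force: 0.0
```

Call:
{"api": "move_arm", "payload": {
  "plan": [
    {"slide": [0.0274, 0.0682, 0], "delta_rot": [0, 0, 0]},
    {"slide": [0.0274, 0.0682, 0], "delta_rot": [0, 0, 0]},
    {"slide": [0.0274, 0.0682, 0], "delta_rot": [0, 0, 0]},
    {"slide": [0.0274, 0.0682, 0], "delta_rot": [0, 0, 0]},
    {"slide": [0.0274, 0.0682, 0], "delta_rot": [0, 0, 0]},
    {"slide": [0.0274, 0.0682, 0], "delta_rot": [0, 0, 0]},
    {"slide": [0.0274, 0.0682, 0], "delta_rot": [0, 0, 0]},
    {"slide": [0.0274, 0.0682, 0], "delta_rot": [0, 0, 0]},
    {"slide": [0.0274, 0.0682, 0], "delta_rot": [0, 0, 0]},
    {"slide": [0.0274, 0.0682, 0], "delta_rot": [0, 0, 0]},
    {"slide": [0.0274, 0.0682, 0], "delta_rot": [0, 0, 0]},
    {"slide": [0.0274, 0.0682, 0], "delta_rot": [0, 0, 0]}
  ]
}}

```text
time_s: 3.3
eef_pos: [0.4286, 0.1156, 0.231]
tool_rot: [-0.001, 1.0, 0.001, -0.0]
contact_force: [0.5, -0.6, 0.2]
finger_gap: 1.002
finger_force: 0.0
```

Call:
{"api": "move_arm", "payload": {
  "plan": [
    {"slide": [0.0274, 0.0682, 0], "delta_rot": [0, 0, 0]},
    {"slide": [0.0274, 0.0682, 0], "delta_rot": [0, 0, 0]},
    {"slide": [0.0274, 0.0682, 0], "delta_rot": [0, 0, 0]},
    {"slide": [0.0274, 0.0682, 0], "delta_rot": [0, 0, 0]},
    {"slide": [0.0274, 0.0682, 0], "delta_rot": [0, 0, 0]},
    {"slide": [0.0274, 0.0682, 0], "delta_rot": [0, 0, 0]},
    {"slide": [0.0274, 0.0682, 0], "delta_rot": [0, 0, 0]},
    {"slide": [0.0274, 0.0682, 0], "delta_rot": [0, 0, 0]},
    {"slide": [0.0274, 0.0682, 0], "delta_rot": [0, 0, 0]},
    {"slide": [0.0274, 0.0682, 0], "delta_rot": [0, 0, 0]},
    {"slide": [0.0274, 0.0682, 0], "delta_rot": [0, 0, 0]},
    {"slide": [0.0274, 0.0682, 0], "delta_rot": [0, 0, 0]}
  ]
}}

```text
time_s: 4.5
eef_pos: [0.6277, -0.3741, 0.2299]
tool_rot: [-0.001, 1.0, 0.002, -0.001]
contact_force: [-0.3, 0.4, 0.7]
finger_gap: 0.998
finger_force: 0.0
```

Call:
{"api": "move_arm", "payload": {
  "plan": [
    {"slide": [0, 0, 0.07], "delta_rot": [0, 0, 0]},
    {"slide": [0, 0, 0.07], "delta_rot": [0, 0, 0]},
    {"slide": [0, 0, 0.07], "delta_rot": [0, 0, 0]},
    {"slide": [0, 0, 0.07], "delta_rot": [0, 0, 0]},
    {"slide": [0, 0, 0.03], "delta_rot": [0, 0, 0]},
    {"slide": [0, 0, 0], "delta_rot": [0, 0, 0]}
  ]
}}

```text
time_s: 5.1
eef_pos: [0.6249, -0.3708, 0.0409]
tool_rot: [-0.002, 1.0, 0.001, -0.003]
contact_force: [-0.3, 1.1, 0.8]
finger_gap: 0.998
finger_force: 0.0
```

```bash
python3 -c "
from h import *
for n in M:
    p,d=shot(n)
    for b in coasters(n,p): print(n,'coaster',b['uv'],b['xy'])
    for b in tags(n,p): print(n,'tag',b['uv'],b['xy'],b['ang'])
plan([.6243,-.3746,-.002],Rdown(0))"
```

```text
scene coaster (np.float64(197.9), np.float64(324.1)) [ 0.4785 -0.4275]
scene coaster (np.float64(348.5), np.float64(138.4)) [0.5305 0.3893]
scene tag (np.float64(191.1), np.float64(275.7)) [ 0.3769 -0.321 ] 52.4
top coaster (np.float64(425.9), np.float64(198.5)) [ 0.4797 -0.4321]
top coaster (np.float64(139.8), np.float64(180.1)) [0.5334 0.3831]
top tag (np.float64(388.9), np.float64(234.5)) [ 0.378  -0.3254] 52.6
top tag (np.float64(348.7), np.float64(210.1)) [ 0.4469 -0.214 ] 128.4
t 5.2 at [ 0.6279 -0.3738  0.0466] F [-0.4  0.8  0.4] gap 1.001 ff 0.0
turn 1 x [0.0005, -0.0004, 0.0009]
slide 2 x [-0.003, 0.0006, 0.0405] to [ 0.6243 -0.3746 -0.002 ]
```

Call:
{"api": "move_arm", "payload": {
  "plan": [
    {"slide": [0, 0, 0.03], "delta_rot": [0, 0, 0]},
    {"slide": [0, 0, 0.03], "delta_rot": [0, 0, 0]},
    {"slide": [0, 0, 0.0167], "delta_rot": [0, 0, 0]},
    {"slide": [0, 0, 0], "delta_rot": [0, 0, 0]},
    {"slide": [0, 0, 0], "delta_rot": [0, 0, 0]},
    {"slide": [0, 0, 0], "delta_rot": [0, 0, 0]}
  ]
}}

```text
time_s: 5.8
eef_pos: [0.6276, -0.3736, -0.0001]
tool_rot: [0.0, 1.0, 0.001, 0.0]
contact_force: [0.2, -0.4, 0.5]
finger_gap: 1.001
finger_force: 0.0
```

Call:
{"api": "move_arm", "payload": {
  "plan": [
    {"slide": [0, 0, 0], "delta_rot": [0, 0, 0]},
    {"slide": [0, 0, 0], "delta_rot": [0, 0, 0]},
    {"slide": [0, 0, 0], "delta_rot": [0, 0, 0]},
    {"slide": [0, 0, 0], "delta_rot": [0, 0, 0]},
    {"slide": [0, 0, 0], "delta_rot": [0, 0, 0]},
    {"slide": [0, 0, 0], "delta_rot": [0, 0, 0]}
  ],
  "grip": 0.5
}}

```text
time_s: 6.4
eef_pos: [0.6282, -0.3741, 0.001]
tool_rot: [0.001, 1.0, 0.001, 0.001]
contact_force: [-0.4, -0.4, 5.0]
finger_gap: 0.714
finger_force: 65.3
```

Call:
{"api": "move_arm", "payload": {
  "plan": [
    {"slide": [0, 0, -0.05], "delta_rot": [0, 0, 0]},
    {"slide": [0, 0, -0.05], "delta_rot": [0, 0, 0]},
    {"slide": [0, 0, -0.05], "delta_rot": [0, 0, 0]},
    {"slide": [-0.0043, -0.0529, 0], "delta_rot": [0, 0, 0]},
    {"slide": [-0.0043, -0.0529, 0], "delta_rot": [0, 0, 0]},
    {"slide": [-0.0043, -0.0529, 0], "delta_rot": [0, 0, 0]},
    {"slide": [-0.0043, -0.0529, 0], "delta_rot": [0, 0, 0]},
    {"slide": [-0.0043, -0.0529, 0], "delta_rot": [0, 0, 0]},
    {"slide": [-0.0043, -0.0529, 0], "delta_rot": [0, 0, 0]},
    {"slide": [0, 0, 0.05], "delta_rot": [0, 0, 0]},
    {"slide": [0, 0, 0], "delta_rot": [0, 0, 0]},
    {"slide": [0, 0, 0], "delta_rot": [0, 0, 0]}
  ]
}}

```text
time_s: 7.6
eef_pos: [0.6099, -0.1831, 0.0586]
tool_rot: [0.0, 1.0, 0.001, -0.001]
contact_force: [0.1, -0.2, 0.6]
finger_gap: 0.712
finger_force: 65.1
```

Call:
{"api": "move_arm", "payload": {
  "plan": [
    {"slide": [0.0048, 0.0005, 0.04], "delta_rot": [0, 0, 0]},
    {"slide": [0, 0, 0.03], "delta_rot": [0, 0, 0]},
    {"slide": [0, 0, 0.01], "delta_rot": [0, 0, 0]},
    {"slide": [0, 0, 0.0058], "delta_rot": [0, 0, 0]},
    {"slide": [0, 0, 0], "delta_rot": [0, 0, 0]},
    {"slide": [0, 0, 0], "delta_rot": [0, 0, 0]}
  ]
}}

```text
time_s: 8.2
eef_pos: [0.6141, -0.1842, 0.0089]
tool_rot: [0.0, 1.0, 0.001, 0.0]
contact_force: [-2.5, 0.1, 3.8]
finger_gap: 0.712
finger_force: 65.5
```

Contact on the plate: release, retreat and look (also measures the camera offset).

Call:
{"api": "move_arm", "payload": {
  "plan": [
    {"slide": [0, 0, 0], "delta_rot": [0, 0, 0]},
    {"slide": [0, 0, 0], "delta_rot": [0, 0, 0]},
    {"slide": [0, 0, 0], "delta_rot": [0, 0, 0]},
    {"slide": [0, 0, 0], "delta_rot": [0, 0, 0]},
    {"slide": [0, 0, -0.04], "delta_rot": [0, 0, 0]},
    {"slide": [0, 0, -0.07], "delta_rot": [0, 0, 0]},
    {"slide": [0, 0.07, -0.07], "delta_rot": [0, 0, 0]},
    {"slide": [0, 0.08, 0], "delta_rot": [0, 0, 0]},
    {"slide": [0, 0.08, 0], "delta_rot": [0, 0, 0]},
    {"slide": [0, 0, 0], "delta_rot": [0, 0, 0]}
  ],
  "grip": 1
}}

```text
time_s: 9.2
eef_pos: [0.6103, -0.326, 0.1113]
tool_rot: [0.005, 1.0, -0.005, 0.0]
contact_force: [-1.4, -0.5, -0.1]
finger_gap: 1.001
finger_force: 0.0
```

```bash
cat > look.py <<'E'
from h import *
import sys
for n in M:
    p,d=shot(n,f"{n}_{sys.argv[1]}")
    for b in coasters(n,p): print(n,'coaster',b['uv'],b['xy'],b['L'],b['S'])
    for b in tags(n,p): print(n,'tag',b['uv'],b['xy'],b['ang'])
    for b in blobs(n,p,(0,0,150),(180,40,230),z=.008,amin=800,amax=4000):
        if abs(b['xy'][0]-.61)<.05 and abs(b['xy'][1]+.18)<.05: print(n,"plate",b["uv"],b["xy"],b["L"],b["S"])
s,c,_=pose();print(round(s['time_s'],2),c.round(4))
E
python3 look.py 1
```

```text
scene coaster (np.float64(197.9), np.float64(324.1)) [ 0.4785 -0.4275] 0.04 0.0399
scene coaster (np.float64(288.3), np.float64(273.3)) [ 0.6098 -0.1759] 0.0561 0.0512
scene coaster (np.float64(348.5), np.float64(138.4)) [0.5305 0.3893] 0.0478 0.0464
scene tag (np.float64(191.1), np.float64(275.7)) [ 0.3768 -0.3211] 52.0
scene tag (np.float64(233.3), np.float64(256.9)) [ 0.4456 -0.2097] 127.9
scene plate (np.float64(296.4), np.float64(275.8)) [ 0.6321 -0.1686] 0.1521 0.0874
top coaster (np.float64(425.9), np.float64(198.5)) [ 0.4797 -0.432 ] 0.041 0.0403
top coaster (np.float64(139.8), np.float64(180.1)) [0.5334 0.3831] 0.0481 0.0476
top tag (np.float64(388.9), np.float64(234.4)) [ 0.3781 -0.3253] 52.5
top tag (np.float64(348.7), np.float64(210.1)) [ 0.4469 -0.2141] 128.2
9.3 [ 0.613  -0.3172  0.1093]
```

Call:
{"api": "move_arm", "payload": {
  "plan": [
    {"slide": [0, 0, -0.07], "delta_rot": [0, 0, 0]},
    {"slide": [0, 0, -0.07], "delta_rot": [0, 0, 0]},
    {"slide": [0, 0, -0.07], "delta_rot": [0, 0, 0]},
    {"slide": [-0.0082, -0.0732, 0], "delta_rot": [0, 0, 0]},
    {"slide": [-0.0082, -0.0732, 0], "delta_rot": [0, 0, 0]},
    {"slide": [-0.0082, -0.0732, 0], "delta_rot": [0, 0, 0]},
    {"slide": [-0.0082, -0.0732, 0], "delta_rot": [0, 0, 0]},
    {"slide": [-0.0082, -0.0732, 0], "delta_rot": [0, 0, 0]},
    {"slide": [-0.0082, -0.0732, 0], "delta_rot": [0, 0, 0]},
    {"slide": [-0.0082, -0.0732, 0], "delta_rot": [0, 0, 0]},
    {"slide": [-0.0082, -0.0732, 0], "delta_rot": [0, 0, 0]}
  ]
}}

```text
time_s: 10.4
eef_pos: [0.573, 0.0415, 0.2346]
tool_rot: [-0.001, 1.0, 0.003, -0.001]
contact_force: [1.1, -0.6, 0.0]
finger_gap: 0.999
finger_force: 0.0
```

Call:
{"api": "move_arm", "payload": {
  "plan": [
    {"slide": [-0.0082, -0.0732, 0], "delta_rot": [0, 0, 0]},
    {"slide": [-0.0082, -0.0732, 0], "delta_rot": [0, 0, 0]},
    {"slide": [-0.0082, -0.0732, 0], "delta_rot": [0, 0, 0]},
    {"slide": [-0.0082, -0.0732, 0], "delta_rot": [0, 0, 0]},
    {"slide": [-0.0082, -0.0732, 0], "delta_rot": [0, 0, 0]},
    {"slide": [-0.0082, -0.0732, 0], "delta_rot": [0, 0, 0]},
    {"slide": [-0.0082, -0.0732, 0], "delta_rot": [0, 0, 0]},
    {"slide": [-0.0082, -0.0732, 0], "delta_rot": [0, 0, 0]},
    {"slide": [0, 0, 0.05], "delta_rot": [0, 0, 0]},
    {"slide": [0, 0, 0.05], "delta_rot": [0, 0, 0]},
    {"slide": [0, 0, 0], "delta_rot": [0, 0, 0]},
    {"slide": [0, 0, 0], "delta_rot": [0, 0, 0]}
  ]
}}

```text
time_s: 11.6
eef_pos: [0.5324, 0.389, 0.1746]
tool_rot: [0.0, 1.0, 0.002, -0.001]
contact_force: [0.9, 0.1, 0.5]
finger_gap: 0.999
finger_force: 0.0
```

```bash
sed -i 's/^s,c,_=pose.*/    for b in blobs(n,p,(10,75,150),(20,170,255),z=.02,amin=90,amax=900):\n        if abs(b["xy"][0]-.61)<.04 and abs(b["xy"][1]+.18)<.04: print(n,"onplate z.02",b["uv"],b["xy"],b["L"],b["S"])\n&/' look.py; python3 look.py 2
python3 - <<'E'
from h import *
plan([.5320,.3862,-.001],Rdown(0))
E
```

```text
scene coaster (np.float64(197.9), np.float64(324.1)) [ 0.4785 -0.4275] 0.0401 0.0397
scene coaster (np.float64(287.5), np.float64(273.2)) [ 0.6077 -0.1768] 0.0564 0.055
scene tag (np.float64(191.0), np.float64(275.7)) [ 0.3768 -0.3212] 52.4
scene tag (np.float64(233.3), np.float64(256.9)) [ 0.4457 -0.2098] 128.2
scene tag (np.float64(269.6), np.float64(206.0)) [ 4.426e-01 -2.000e-04] 47.3
scene plate (np.float64(286.9), np.float64(275.6)) [ 0.6088 -0.1819] 0.1276 0.126
scene onplate z.02 (np.float64(287.5), np.float64(273.4)) [ 0.6099 -0.1812] 0.0567 0.0555
top coaster (np.float64(425.9), np.float64(198.5)) [ 0.4797 -0.432 ] 0.041 0.0403
top coaster (np.float64(338.1), np.float64(152.9)) [ 0.6127 -0.1862] 0.0535 0.0529
top tag (np.float64(388.9), np.float64(234.5)) [ 0.3781 -0.3253] 52.6
top tag (np.float64(275.0), np.float64(211.2)) [ 0.4439 -0.0055] 47.1
top tag (np.float64(348.7), np.float64(210.2)) [ 0.4468 -0.214 ] 128.2
top plate (np.float64(337.7), np.float64(154.5)) [ 0.6091 -0.1852] 0.1297 0.1295
top onplate z.02 (np.float64(338.1), np.float64(153.0)) [ 0.6103 -0.1852] 0.0544 0.0523
11.7 [0.5345 0.3888 0.1769]
t 11.7 at [0.5345 0.3888 0.1769] F [-0.1 -0.3 -0.1] gap 1.0 ff 0.0
turn 1 x [-0.0006, -0.0006, 0.0009]
slide 4 x [-0.0011, 0.0011, 0.0741] to [ 0.532   0.3862 -0.001 ]
```

Call:
{"api": "move_arm", "payload": {
  "plan": [
    {"slide": [-0.004, 0.0043, 0.075], "delta_rot": [0, 0, 0]},
    {"slide": [0, 0, 0.075], "delta_rot": [0, 0, 0]},
    {"slide": [0, 0, 0.075], "delta_rot": [0, 0, 0]},
    {"slide": [0, 0, 0.05], "delta_rot": [0, 0, 0]},
    {"slide": [0, 0, 0.018], "delta_rot": [0, 0, 0]},
    {"slide": [0, 0, 0], "delta_rot": [0, 0, 0]},
    {"slide": [0, 0, 0], "delta_rot": [0, 0, 0]},
    {"slide": [0, 0, 0], "delta_rot": [0, 0, 0]}
  ]
}}

```text
time_s: 12.5
eef_pos: [0.5337, 0.3867, 0.0023]
tool_rot: [-0.002, 1.0, 0.001, 0.002]
contact_force: [-0.5, 0.7, 0.4]
finger_gap: 0.999
finger_force: 0.0
```

Call:
{"api": "move_arm", "payload": {
  "plan": [
    {"slide": [0, 0, 0], "delta_rot": [0, 0, 0]},
    {"slide": [0, 0, 0], "delta_rot": [0, 0, 0]},
    {"slide": [0, 0, 0], "delta_rot": [0, 0, 0]},
    {"slide": [0, 0, 0], "delta_rot": [0, 0, 0]},
    {"slide": [0, 0, 0], "delta_rot": [0, 0, 0]},
    {"slide": [0, 0, 0], "delta_rot": [0, 0, 0]}
  ],
  "grip": 0.45
}}

```text
time_s: 13.1
eef_pos: [0.5327, 0.3863, 0.0012]
tool_rot: [-0.001, 1.0, 0.001, 0.001]
contact_force: [-1.7, -0.1, 5.5]
finger_gap: 0.624
finger_force: 62.6
```

Call:
{"api": "move_arm", "payload": {
  "plan": [
    {"slide": [0, 0, -0.04], "delta_rot": [0, 0, 0]},
    {"slide": [0, 0, -0.07], "delta_rot": [0, 0, 0]},
    {"slide": [0, 0, -0.08], "delta_rot": [0, 0, 0]},
    {"slide": [0, 0, -0.08], "delta_rot": [0, 0, 0]},
    {"slide": [0, 0, -0.08], "delta_rot": [0, 0, 0]},
    {"slide": [0, 0, -0.07], "delta_rot": [0, 0, 0]},
    {"slide": [0.0099, 0.073, 0], "delta_rot": [0, 0, 0]},
    {"slide": [0.0099, 0.073, 0], "delta_rot": [0, 0, 0]},
    {"slide": [0.0099, 0.073, 0], "delta_rot": [0, 0, 0]},
    {"slide": [0.0099, 0.073, 0], "delta_rot": [0, 0, 0]},
    {"slide": [0.0099, 0.073, 0], "delta_rot": [0, 0, 0]},
    {"slide": [0.0099, 0.073, 0], "delta_rot": [0, 0, 0]}
  ]
}}

```text
time_s: 14.3
eef_pos: [0.5675, 0.121, 0.2514]
tool_rot: [-0.0, 1.0, 0.001, -0.0]
contact_force: [0.3, 0.3, -0.4]
finger_gap: 0.62
finger_force: 62.9
```

Call:
{"api": "move_arm", "payload": {
  "plan": [
    {"slide": [0.0099, 0.073, 0], "delta_rot": [0, 0, 0]},
    {"slide": [0.0099, 0.073, 0], "delta_rot": [0, 0, 0]},
    {"slide": [0.0099, 0.073, 0], "delta_rot": [0, 0, 0]},
    {"slide": [0.0099, 0.073, 0], "delta_rot": [0, 0, 0]},
    {"slide": [0.0099, 0.073, 0], "delta_rot": [0, 0, 0]},
    {"slide": [0.0099, 0.073, 0], "delta_rot": [0, 0, 0]},
    {"slide": [0.0099, 0.073, 0], "delta_rot": [0, 0, 0]},
    {"slide": [0, 0, 0.072], "delta_rot": [0, 0, 0]},
    {"slide": [0, 0, 0.072], "delta_rot": [0, 0, 0]},
    {"slide": [0, 0, 0.072], "delta_rot": [0, 0, 0]},
    {"slide": [0, 0, 0.072], "delta_rot": [0, 0, 0]},
    {"slide": [0, 0, 0], "delta_rot": [0, 0, 0]}
  ]
}}

```text
time_s: 15.5
eef_pos: [0.6046, -0.1808, 0.0718]
tool_rot: [-0.002, 1.0, 0.001, -0.007]
contact_force: [-1.8, 1.4, -1.0]
finger_gap: 0.62
finger_force: 63.2
```

Call:
{"api": "move_arm", "payload": {
  "plan": [
    {"slide": [0, 0, 0], "delta_rot": [0, 0, 0]},
    {"slide": [0, 0, 0], "delta_rot": [0, 0, 0]}
  ]
}}

```text
time_s: 15.7
eef_pos: [0.6122, -0.1848, 0.0815]
tool_rot: [0.001, 1.0, 0.001, 0.002]
contact_force: [-0.0, -0.5, 0.0]
finger_gap: 0.62
finger_force: 63.2
```

Call:
{"api": "move_arm", "payload": {
  "plan": [
    {"slide": [-0.0033, -0.0023, 0.05], "delta_rot": [0, 0, 0]},
    {"slide": [0, 0, 0.03], "delta_rot": [0, 0, 0]},
    {"slide": [0, 0, 0.012], "delta_rot": [0, 0, 0]},
    {"slide": [0, 0, 0.007], "delta_rot": [0, 0, 0]},
    {"slide": [0, 0, 0], "delta_rot": [0, 0, 0]},
    {"slide": [0, 0, 0], "delta_rot": [0, 0, 0]},
    {"slide": [0, 0, 0], "delta_rot": [0, 0, 0]}
  ]
}}

```text
time_s: 16.4
eef_pos: [0.609, -0.1825, 0.0212]
tool_rot: [-0.0, 1.0, 0.001, 0.001]
contact_force: [-3.1, 2.2, 5.0]
finger_gap: 0.624
finger_force: 63.8
```

Call:
{"api": "move_arm", "payload": {
  "plan": [
    {"slide": [0, 0, 0], "delta_rot": [0, 0, 0]},
    {"slide": [0, 0, 0], "delta_rot": [0, 0, 0]},
    {"slide": [0, 0, 0], "delta_rot": [0, 0, 0]},
    {"slide": [0, 0, 0], "delta_rot": [0, 0, 0]},
    {"slide": [0, 0, -0.04], "delta_rot": [0, 0, 0]},
    {"slide": [0, 0, -0.07], "delta_rot": [0, 0, 0]},
    {"slide": [0, 0, -0.08], "delta_rot": [0, 0, 0]}
  ],
  "grip": 1
}}

```text
time_s: 17.1
eef_pos: [0.6067, -0.1816, 0.1325]
tool_rot: [-0.0, 1.0, 0.001, -0.002]
contact_force: [1.6, 0.7, -0.3]
finger_gap: 0.997
finger_force: 0.0
```

Call:
{"api": "move_arm", "payload": {
  "plan": [
    {"slide": [-0.031, 0.0589, 0], "delta_rot": [0, 0, 0]},
    {"slide": [-0.031, 0.0589, 0], "delta_rot": [0, 0, 0]},
    {"slide": [-0.031, 0.0589, 0], "delta_rot": [0, 0, 0]},
    {"slide": [-0.031, 0.0589, 0], "delta_rot": [0, 0, 0]},
    {"slide": [-0.031, 0.0589, 0], "delta_rot": [0, 0, 0]},
    {"slide": [-0.031, 0.0589, 0], "delta_rot": [0, 0, 0]},
    {"slide": [-0.031, 0.0589, 0], "delta_rot": [0, 0, 0]},
    {"slide": [0, 0, 0], "delta_rot": [0, 0, 0]},
    {"slide": [0, 0, 0], "delta_rot": [0, 0, 0]},
    {"slide": [0, 0, 0], "delta_rot": [0, 0, 0]}
  ]
}}

```text
time_s: 18.1
eef_pos: [0.4797, -0.4286, 0.1327]
tool_rot: [-0.001, 1.0, 0.002, 0.0]
contact_force: [0.9, 0.2, -0.5]
finger_gap: 1.002
finger_force: 0.0
```

```bash
python3 look.py 3
python3 - <<'E'
from h import *
plan([.4791,-.4298,.001],Rdown(0))
E
```

```text
scene coaster (np.float64(287.5), np.float64(272.6)) [ 0.6068 -0.1751] 0.0596 0.0556
scene tag (np.float64(270.6), np.float64(205.9)) [0.4451 0.0018] 51.6
scene plate (np.float64(286.9), np.float64(275.6)) [ 0.6087 -0.1819] 0.1275 0.1261
scene onplate z.02 (np.float64(287.4), np.float64(272.8)) [ 0.6089 -0.1795] 0.0602 0.056
top coaster (np.float64(338.4), np.float64(152.3)) [ 0.6144 -0.1869] 0.0535 0.0496
top coaster (np.float64(398.3), np.float64(48.2)) [ 0.9304 -0.3683] 0.0694 0.067
top plate (np.float64(337.7), np.float64(154.5)) [ 0.6091 -0.1853] 0.1296 0.1296
top onplate z.02 (np.float64(338.1), np.float64(153.0)) [ 0.6104 -0.1853] 0.054 0.0523
18.2 [ 0.4804 -0.428   0.1327]
t 18.2 at [ 0.4804 -0.428   0.1327] F [-0.7  0.2  0.6] gap 0.999 ff 0.0
turn 1 x [-0.0004, -0.0001, 0.0019]
slide 3 x [-0.0007, 0.001, 0.0731] to [ 0.4791 -0.4298  0.001 ]h.py:25: RuntimeWarning: invalid value encountered in sqrt
  out.append(dict(uv=(u.mean().round(1),v.mean().round(1)),xy=w.mean(0).round(4),L=np.sqrt(12*e[1]).round(4),S=np.sqrt(12*e[0]).round(4),ang=np.degrees(np.arctan2(a[1],a[0])).round(1),n=len(u)))
```

Call:
{"api": "move_arm", "payload": {
  "plan": [
    {"slide": [-0.0022, 0.003, 0.075], "delta_rot": [0, 0, 0]},
    {"slide": [0, 0, 0.075], "delta_rot": [0, 0, 0]},
    {"slide": [0, 0, 0.05], "delta_rot": [0, 0, 0]},
    {"slide": [0, 0, 0.018], "delta_rot": [0, 0, 0]},
    {"slide": [0, 0, 0], "delta_rot": [0, 0, 0]},
    {"slide": [0, 0, 0], "delta_rot": [0, 0, 0]},
    {"slide": [0, 0, 0], "delta_rot": [0, 0, 0]}
  ]
}}

```text
time_s: 18.9
eef_pos: [0.479, -0.4332, 0.0048]
tool_rot: [0.001, 1.0, 0.002, 0.002]
contact_force: [-0.2, -0.1, 0.4]
finger_gap: 1.003
finger_force: 0.0
```

Call:
{"api": "move_arm", "payload": {
  "plan": [
    {"slide": [0, 0, 0], "delta_rot": [0, 0, 0]},
    {"slide": [0, 0, 0], "delta_rot": [0, 0, 0]},
    {"slide": [0, 0, 0], "delta_rot": [0, 0, 0]},
    {"slide": [0, 0, 0], "delta_rot": [0, 0, 0]},
    {"slide": [0, 0, 0], "delta_rot": [0, 0, 0]},
    {"slide": [0, 0, 0], "delta_rot": [0, 0, 0]}
  ],
  "grip": 0.35
}}

```text
time_s: 19.5
eef_pos: [0.478, -0.4326, 0.0038]
tool_rot: [0.0, 1.0, 0.001, 0.001]
contact_force: [0.3, 0.3, 4.9]
finger_gap: 0.519
finger_force: 60.4
```

Call:
{"api": "move_arm", "payload": {
  "plan": [
    {"slide": [0, 0, -0.05], "delta_rot": [0, 0, 0]},
    {"slide": [0, 0, -0.07], "delta_rot": [0, 0, 0]},
    {"slide": [0, 0, -0.08], "delta_rot": [0, 0, 0]},
    {"slide": [0.031, -0.0593, 0], "delta_rot": [0, 0, 0]},
    {"slide": [0.031, -0.0593, 0], "delta_rot": [0, 0, 0]},
    {"slide": [0.031, -0.0593, 0], "delta_rot": [0, 0, 0]},
    {"slide": [0.031, -0.0593, 0], "delta_rot": [0, 0, 0]},
    {"slide": [0.031, -0.0593, 0], "delta_rot": [0, 0, 0]},
    {"slide": [0.031, -0.0593, 0], "delta_rot": [0, 0, 0]},
    {"slide": [0.031, -0.0593, 0], "delta_rot": [0, 0, 0]},
    {"slide": [0, 0, 0.05], "delta_rot": [0, 0, 0]},
    {"slide": [0, 0, 0.04], "delta_rot": [0, 0, 0]}
  ]
}}

```text
time_s: 20.7
eef_pos: [0.6087, -0.179, 0.0676]
tool_rot: [-0.001, 1.0, 0.004, 0.001]
contact_force: [-0.9, -0.5, 0.6]
finger_gap: 0.525
finger_force: 61.2
```

Call:
{"api": "move_arm", "payload": {
  "plan": [
    {"slide": [0, 0, 0], "delta_rot": [0, 0, 0]},
    {"slide": [0, 0, 0], "delta_rot": [0, 0, 0]},
    {"slide": [0, 0, 0], "delta_rot": [0, 0, 0]},
    {"slide": [0, 0, 0], "delta_rot": [0, 0, 0]}
  ]
}}

```text
time_s: 21.1
eef_pos: [0.6079, -0.1835, 0.0701]
tool_rot: [0.0, 1.0, 0.001, 0.001]
contact_force: [-0.1, -0.3, -0.4]
finger_gap: 0.528
finger_force: 61.3
```

Call:
{"api": "move_arm", "payload": {
  "plan": [
    {"slide": [0, 0, 0.03], "delta_rot": [0, 0, 0]},
    {"slide": [0, 0, 0.015], "delta_rot": [0, 0, 0]},
    {"slide": [0, 0, 0.008], "delta_rot": [0, 0, 0]},
    {"slide": [0, 0, 0.004], "delta_rot": [0, 0, 0]},
    {"slide": [0, 0, 0], "delta_rot": [0, 0, 0]},
    {"slide": [0, 0, 0], "delta_rot": [0, 0, 0]},
    {"slide": [0, 0, 0], "delta_rot": [0, 0, 0]}
  ]
}}

```text
time_s: 21.8
eef_pos: [0.6059, -0.1817, 0.0358]
tool_rot: [-0.002, 1.0, 0.001, -0.001]
contact_force: [-5.8, 3.1, 14.2]
finger_gap: 0.525
finger_force: 62.9
```

Call:
{"api": "move_arm", "payload": {
  "plan": [
    {"slide": [0, 0, -0.002], "delta_rot": [0, 0, 0]},
    {"slide": [0, 0, 0], "delta_rot": [0, 0, 0]}
  ]
}}

```text
time_s: 22.0
eef_pos: [0.6067, -0.1822, 0.0359]
tool_rot: [-0.001, 1.0, 0.001, -0.0]
contact_force: [-2.5, 1.9, 6.9]
finger_gap: 0.525
finger_force: 62.0
```

Call:
{"api": "move_arm", "payload": {
  "plan": [
    {"slide": [0, 0, 0], "delta_rot": [0, 0, 0]},
    {"slide": [0, 0, 0], "delta_rot": [0, 0, 0]},
    {"slide": [0, 0, 0], "delta_rot": [0, 0, 0]},
    {"slide": [0, 0, 0], "delta_rot": [0, 0, 0]},
    {"slide": [0, 0, -0.04], "delta_rot": [0, 0, 0]},
    {"slide": [0, 0, -0.07], "delta_rot": [0, 0, 0]},
    {"slide": [0, 0.07, -0.07], "delta_rot": [0, 0, 0]},
    {"slide": [0, 0.08, 0], "delta_rot": [0, 0, 0]},
    {"slide": [0, 0.08, 0], "delta_rot": [0, 0, 0]}
  ],
  "grip": 1
}}

```text
time_s: 22.9
eef_pos: [0.6091, -0.3144, 0.1386]
tool_rot: [0.0, 1.0, 0.003, 0.002]
contact_force: [0.4, -0.4, 0.0]
finger_gap: 0.998
finger_force: 0.0
```

Call:
{"api": "move_arm", "payload": {
  "plan": [
    {"slide": [0, 0, 0], "delta_rot": [0, 0, -0.0415]},
    {"slide": [0, 0, 0], "delta_rot": [0, 0, -0.0415]},
    {"slide": [0, 0, 0], "delta_rot": [0, 0, -0.0415]},
    {"slide": [0, 0, 0], "delta_rot": [0, 0, -0.0415]},
    {"slide": [0, 0, 0], "delta_rot": [0, 0, -0.0415]},
    {"slide": [0, 0, 0], "delta_rot": [0, 0, -0.0415]},
    {"slide": [0, 0, 0], "delta_rot": [0, 0, -0.0415]},
    {"slide": [0, 0, 0], "delta_rot": [0, 0, 0]},
    {"slide": [0, 0, 0], "delta_rot": [0, 0, 0]},
    {"slide": [0, 0, 0], "delta_rot": [0, 0, 0]}
  ]
}}

```text
time_s: 23.9
eef_pos: [0.6072, -0.3137, 0.1365]
tool_rot: [-0.0, 0.898, 0.441, -0.0]
contact_force: [0.2, 0.0, -0.3]
finger_gap: 1.0
finger_force: 0.0
```

```bash
python3 look.py 4 2>/dev/null
python3 - <<'E'
from h import *
h=52.4;c=np.array([.3775,-.3232,0]);u=np.array([np.cos(np.radians(h)),np.sin(np.radians(h)),0])
g=c-.005*u
plan(g+[0,0,.003],Rdown(h),[g+[0,0,.04]])
import cv2
a=cv2.imread("pics/scene_4.png")[215:325,225:355];b=cv2.imread("pics/top_4.png")[95:205,280:410]
cv2.imwrite("pics/c4.png",np.hstack([cv2.resize(x,None,fx=3,fy=3,interpolation=cv2.INTER_CUBIC) for x in(a,b)]))
E
```

```text
scene coaster (np.float64(287.5), np.float64(272.2)) [ 0.6061 -0.1741] 0.0625 0.055
scene tag (np.float64(191.1), np.float64(275.7)) [ 0.3769 -0.3211] 52.1
scene tag (np.float64(233.2), np.float64(257.1)) [ 0.4458 -0.2105] 130.6
scene plate (np.float64(294.7), np.float64(277.0)) [ 0.6298 -0.1743] 0.1494 0.1006
scene onplate z.02 (np.float64(287.4), np.float64(272.4)) [ 0.6083 -0.1786] 0.063 0.0553
top coaster (np.float64(398.3), np.float64(48.2)) [ 0.9305 -0.3683] 0.0696 0.067
top tag (np.float64(388.9), np.float64(234.4)) [ 0.3782 -0.3252] 52.7
top onplate z.02 (np.float64(334.9), np.float64(149.5)) [ 0.6206 -0.1762] 0.0523 0.0267
24.0 [ 0.6072 -0.3137  0.1365]
t 24.0 at [ 0.6072 -0.3137  0.1365] F [-0.3 -0.3 -0.2] gap 0.996 ff 0.0
turn 1 x [-0.0001, 0.0001, -0.0001]
slide 6 x [-0.0424, -0.0489, 0.0268] to [ 0.3744 -0.3272  0.04  ]
slide 1 x [0.0, 0.0, 0.0617] to [ 0.3744 -0.3272  0.003 ]
```

View pics/c4.png

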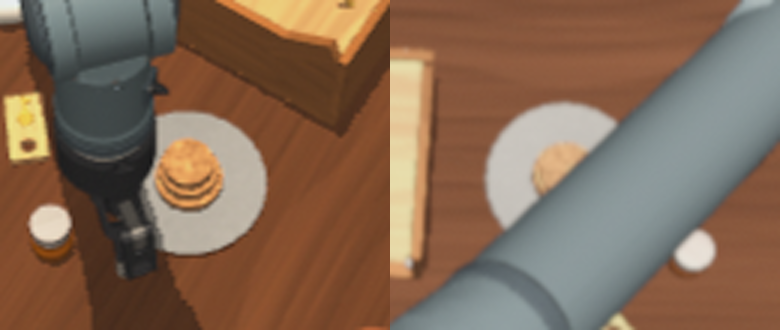

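The scene crop shows three concentric coasters on the plate at about (287,272), so the stack is good. Now tag C, pale yellow at top (389,234).

Call:
{"api": "move_arm", "payload": {
  "plan": [
    {"slide": [-0.0424, -0.0489, 0.02], "delta_rot": [0, 0, 0]},
    {"slide": [-0.0424, -0.0489, 0.02], "delta_rot": [0, 0, 0]},
    {"slide": [-0.0424, -0.0489, 0.02], "delta_rot": [0, 0, 0]},
    {"slide": [-0.0424, -0.0489, 0.03], "delta_rot": [0, 0, 0]},
    {"slide": [-0.0424, -0.0489, 0.03], "delta_rot": [0, 0, 0]},
    {"slide": [-0.0424, -0.0489, 0.04], "delta_rot": [0, 0, 0]},
    {"slide": [0, 0, 0], "delta_rot": [0, 0, 0]},
    {"slide": [0, 0, 0], "delta_rot": [0, 0, 0]},
    {"slide": [0, 0, 0], "delta_rot": [0, 0, 0]},
    {"slide": [0, 0, 0], "delta_rot": [0, 0, 0]}
  ],
  "grip": 0.8
}}

```text
time_s: 25.0
eef_pos: [0.3772, -0.3279, 0.0416]
tool_rot: [0.001, 0.897, 0.443, 0.001]
contact_force: [1.3, -0.2, -0.3]
finger_gap: 0.802
finger_force: 0.0
```

```bash

python3 - <<'E'
from h import *
h=52.4;c=np.array([.3775,-.3232,0]);u=np.array([np.cos(np.radians(h)),np.sin(np.radians(h)),0])
plan(c-.005*u+[0,0,.003],Rdown(h))
E
```

```text
t 25.0 at [ 0.3772 -0.3279  0.0416] F [ 1.3 -0.2 -0.3] gap 0.802 ff 0.0
turn 1 x [0.0009, -0.0001, 0.0009]
slide 1 x [-0.0017, -0.0044, 0.0643] to [ 0.3744 -0.3272  0.003 ]
```

Call:
{"api": "move_arm", "payload": {
  "plan": [
    {"slide": [-0.0012, -0.003, 0.04], "delta_rot": [0, 0, 0]},
    {"slide": [0, 0, 0.018], "delta_rot": [0, 0, 0]},
    {"slide": [0, 0, 0.005], "delta_rot": [0, 0, 0]},
    {"slide": [0, 0, 0], "delta_rot": [0, 0, 0]},
    {"slide": [0, 0, 0], "delta_rot": [0, 0, 0]},
    {"slide": [0, 0, 0], "delta_rot": [0, 0, 0]}
  ]
}}

```text
time_s: 25.6
eef_pos: [0.3734, -0.3274, 0.0035]
tool_rot: [0.001, 0.897, 0.442, 0.0]
contact_force: [-0.5, -0.5, 1.2]
finger_gap: 0.8
finger_force: 0.0
```

Call:
{"api": "move_arm", "payload": {
  "plan": [
    {"slide": [0, 0, 0], "delta_rot": [0, 0, 0]},
    {"slide": [0, 0, 0], "delta_rot": [0, 0, 0]},
    {"slide": [0, 0, 0], "delta_rot": [0, 0, 0]},
    {"slide": [0, 0, 0], "delta_rot": [0, 0, 0]},
    {"slide": [0, 0, 0], "delta_rot": [0, 0, 0]},
    {"slide": [0, 0, 0], "delta_rot": [0, 0, 0]}
  ],
  "grip": 0.2
}}

```text
time_s: 26.2
eef_pos: [0.3732, -0.3272, 0.0036]
tool_rot: [0.0, 0.897, 0.442, 0.0]
contact_force: [-1.0, 1.3, 4.6]
finger_gap: 0.398
finger_force: 59.4
```

Call:
{"api": "move_arm", "payload": {
  "plan": [
    {"slide": [0, 0, -0.04], "delta_rot": [0, 0, 0]},
    {"slide": [0, 0, -0.07], "delta_rot": [0, 0, 0]},
    {"slide": [0, 0, -0.08], "delta_rot": [0, 0, 0]},
    {"slide": [0, 0, -0.08], "delta_rot": [0, 0, 0]},
    {"slide": [0, 0, -0.08], "delta_rot": [0, 0, 0]},
    {"slide": [0, 0, 0], "delta_rot": [0, 0, 0]},
    {"slide": [0, 0, 0], "delta_rot": [0, 0, 0]},
    {"slide": [0, 0, 0], "delta_rot": [0, 0, 0]}
  ]
}}

```text
time_s: 27.0
eef_pos: [0.3719, -0.3258, 0.2115]
tool_rot: [-0.001, 0.897, 0.442, -0.001]
contact_force: [-0.5, 0.7, -0.8]
finger_gap: 0.39
finger_force: 60.2
```

```bash
cat >> h.py <<'E'
PEG=np.array([[.6021,.0976,.0645],[.5977,.0178,.0645],[.677,.0935,.1044],[.6726,.0136,.1044]])
def hang(k,hx,hz,h,wps=()):
    p=PEG[k]+RB@[0,0,h]-RBT@np.array([hx,0,hz]);plan(p,RBT,wps)
E
python3 -c "
from h import *
hang(3,.0267,-.0014,.05)"
```

```text
t 27.0 at [ 0.3719 -0.3258  0.2115] F [-0.5  0.7 -0.8] gap 0.39 ff 60.2
turn 8 x [-0.0095, 0.0179, 0.0378]
slide 10 x [0.0286, -0.0592, 0.0297] to [0.6263 0.0161 0.1348]
```

Call:
{"api": "move_arm", "payload": {
  "plan": [
    {"slide": [0, 0, 0], "delta_rot": [-0.0095, 0.0179, 0.0378]},
    {"slide": [0, 0, 0], "delta_rot": [-0.0095, 0.0179, 0.0378]},
    {"slide": [0, 0, 0], "delta_rot": [-0.0095, 0.0179, 0.0378]},
    {"slide": [0, 0, 0], "delta_rot": [-0.0095, 0.0179, 0.0378]},
    {"slide": [0, 0, 0], "delta_rot": [-0.0095, 0.0179, 0.0378]},
    {"slide": [0, 0, 0], "delta_rot": [-0.0095, 0.0179, 0.0378]},
    {"slide": [0, 0, 0], "delta_rot": [-0.0095, 0.0179, 0.0378]},
    {"slide": [0, 0, 0], "delta_rot": [-0.0095, 0.0179, 0.0378]}
  ]
}}

```text
time_s: 27.8
eef_pos: [0.3712, -0.3261, 0.2105]
tool_rot: [0.007, 0.97, -0.03, 0.241]
contact_force: [-1.2, 0.3, -0.2]
finger_gap: 0.397
finger_force: 60.2
```

Call:
{"api": "move_arm", "payload": {
  "plan": [
    {"slide": [0.0286, -0.0592, 0.0297], "delta_rot": [0, 0, 0]},
    {"slide": [0.0286, -0.0592, 0.0297], "delta_rot": [0, 0, 0]},
    {"slide": [0.0286, -0.0592, 0.0297], "delta_rot": [0, 0, 0]},
    {"slide": [0.0286, -0.0592, 0.0297], "delta_rot": [0, 0, 0]},
    {"slide": [0.0286, -0.0592, 0.0297], "delta_rot": [0, 0, 0]},
    {"slide": [0.0286, -0.0592, 0.0297], "delta_rot": [0, 0, 0]},
    {"slide": [0.0286, -0.0592, 0.0297], "delta_rot": [0, 0, 0]},
    {"slide": [0.0286, -0.0592, 0.0297], "delta_rot": [0, 0, 0]},
    {"slide": [0.0286, -0.0592, 0.0297], "delta_rot": [0, 0, 0]},
    {"slide": [0.0286, -0.0592, 0.0297], "delta_rot": [0, 0, 0]},
    {"slide": [0, 0, 0], "delta_rot": [0, 0, 0]},
    {"slide": [0, 0, 0], "delta_rot": [0, 0, 0]}
  ]
}}

```text
time_s: 29.0
eef_pos: [0.6254, 0.0159, 0.1324]
tool_rot: [0.008, 0.971, -0.025, 0.239]
contact_force: [-0.7, -0.6, -1.3]
finger_gap: 0.392
finger_force: 60.2
```

Call:
{"api": "move_arm", "payload": {
  "plan": [
    {"slide": [0, 0, 0], "delta_rot": [0, 0, 0]},
    {"slide": [0, 0, 0], "delta_rot": [0, 0, 0]},
    {"slide": [0, 0, 0], "delta_rot": [0, 0, 0]}
  ]
}}

```text
time_s: 29.3
eef_pos: [0.6265, 0.0129, 0.1357]
tool_rot: [0.008, 0.97, -0.028, 0.242]
contact_force: [-0.1, -0.0, 0.3]
finger_gap: 0.392
finger_force: 60.2
```

```bash
python3 -c "
from h import *
hang(3,.0267,-.0014,.05)
p,d=shot('scene','s5');q,d=shot('top','t5')
s,c,R=pose();X=c+R@[.0267,0,-.0064];print('hole top expected px',px('scene',X),px('top',X))
a=p[160:260,280:400];b=q[80:180,200:320]
cv2.imwrite('pics/c5.png',np.hstack([cv2.resize(x,None,fx=3.3,fy=3.3,interpolation=cv2.INTER_CUBIC) for x in(a,b)])[:,:,::-1])
"
```

```text
t 29.3 at [0.6265 0.0129 0.1357] F [-0.1 -0.   0.3] gap 0.392 ff 60.2
turn 1 x [0.0008, -0.0002, -0.0006]
slide 1 x [-0.0013, -0.0054, 0.0011] to [0.6263 0.0161 0.1348]
hole top expected px [334.91926622 202.75281394] [266.7221367  126.64928579]
```

View pics/c5.png

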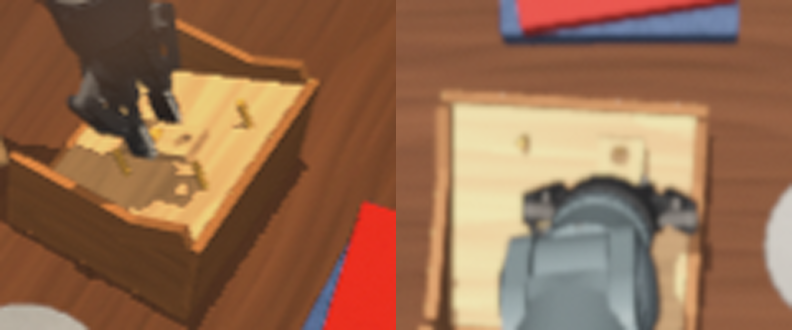

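Top view: the hole is at about (268,127), against (266.7,126.6) predicted. In the scene view it is at (335.5,201.5), against (335,202.8). They agree, so I lower it along the peg.

Call:
{"api": "move_arm", "payload": {
  "plan": [
    {"slide": [-0.001, -0.0055, 0.01], "delta_rot": [0, 0, 0]},
    {"slide": [0, 0, 0.015], "delta_rot": [0, 0, 0]},
    {"slide": [0, 0, 0.015], "delta_rot": [0, 0, 0]},
    {"slide": [0, 0, 0], "delta_rot": [0, 0, 0]},
    {"slide": [0, 0, 0], "delta_rot": [0, 0, 0]},
    {"slide": [0, 0, 0], "delta_rot": [0, 0, 0]}
  ]
}}

```text
time_s: 30.0
eef_pos: [0.6383, 0.0172, 0.1143]
tool_rot: [0.007, 0.97, -0.027, 0.242]
contact_force: [-0.7, -0.1, 0.2]
finger_gap: 0.395
finger_force: 60.2
```

```bash
python3 -c "
from h import *
hang(3,.0267,-.0014,.0)"
```

```text
t 30.0 at [0.6383 0.0172 0.1143] F [-0.7 -0.1  0.2] gap 0.395 ff 60.2
turn 1 x [0.0005, -0.0003, 0.0001]
slide 1 x [-0.0015, 0.0029, 0.0439] to [0.6497 0.0149 0.0906]
```

Call:
{"api": "move_arm", "payload": {
  "plan": [
    {"slide": [-0.0008, 0.0012, 0.01], "delta_rot": [0, 0, 0]},
    {"slide": [0, 0, 0.01], "delta_rot": [0, 0, 0]},
    {"slide": [0, 0, 0.01], "delta_rot": [0, 0, 0]},
    {"slide": [0, 0, 0], "delta_rot": [0, 0, 0]},
    {"slide": [0, 0, 0], "delta_rot": [0, 0, 0]},
    {"slide": [0, 0, 0], "delta_rot": [0, 0, 0]}
  ]
}}

```text
time_s: 30.6
eef_pos: [0.6463, 0.0161, 0.0983]
tool_rot: [0.007, 0.97, -0.027, 0.242]
contact_force: [-0.1, 0.2, -1.1]
finger_gap: 0.395
finger_force: 60.2
```

```bash
python3 -c "
from h import *
hang(3,.0267,-.0014,.0)"
```

```text
t 30.6 at [0.6463 0.0161 0.0983] F [-0.1  0.2 -1.1] gap 0.395 ff 60.2
turn 1 x [0.0004, -0.0004, 0.0001]
slide 1 x [-0.0009, 0.0017, 0.0141] to [0.6497 0.0149 0.0906]
```

Call:
{"api": "move_arm", "payload": {
  "plan": [
    {"slide": [0, 0.0005, 0.006], "delta_rot": [0, 0, 0]},
    {"slide": [0, 0, 0.005], "delta_rot": [0, 0, 0]},
    {"slide": [0, 0, 0.004], "delta_rot": [0, 0, 0]},
    {"slide": [0, 0, 0], "delta_rot": [0, 0, 0]},
    {"slide": [0, 0, 0], "delta_rot": [0, 0, 0]},
    {"slide": [0, 0, 0], "delta_rot": [0, 0, 0]}
  ]
}}

```text
time_s: 31.2
eef_pos: [0.6501, 0.0157, 0.091]
tool_rot: [0.007, 0.97, -0.027, 0.242]
contact_force: [-6.6, -0.2, 8.0]
finger_gap: 0.397
finger_force: 61.4
```

Call:
{"api": "move_arm", "payload": {
  "plan": [
    {"slide": [0, 0, 0], "delta_rot": [0, 0, 0]},
    {"slide": [0, 0, 0], "delta_rot": [0, 0, 0]},
    {"slide": [0, 0, 0], "delta_rot": [0, 0, 0]},
    {"slide": [0, 0, 0], "delta_rot": [0, 0, 0]},
    {"slide": [0, 0, -0.03], "delta_rot": [0, 0, 0]},
    {"slide": [0, 0, -0.05], "delta_rot": [0, 0, 0]},
    {"slide": [0, 0, -0.07], "delta_rot": [0, 0, 0]},
    {"slide": [0, 0, -0.07], "delta_rot": [0, 0, 0]},
    {"slide": [0, 0, 0], "delta_rot": [0, 0, 0]},
    {"slide": [0, 0, 0], "delta_rot": [0, 0, 0]}
  ],
  "grip": 0.65
}}

```text
time_s: 32.2
eef_pos: [0.5889, 0.0199, 0.2084]
tool_rot: [0.006, 0.969, -0.027, 0.244]
contact_force: [0.7, 0.1, 0.1]
finger_gap: 0.652
finger_force: 0.0
```

```bash
python3 look.py 6 2>/dev/null
python3 - <<'E'
from h import *
h=-51.7;c=np.array([.4463,-.2119,0]);u=np.array([np.cos(np.radians(h)),np.sin(np.radians(h)),0])
plan(c-.005*u+[0,0,.04],Rdown(h),[c-.005*u+[0,0,.2]])
E
```

```text
scene coaster (np.float64(287.5), np.float64(272.2)) [ 0.6061 -0.1741] 0.0625 0.055
scene tag (np.float64(233.3), np.float64(256.9)) [ 0.4457 -0.2098] 128.2
scene tag (np.float64(360.9), np.float64(190.9)) [0.6638 0.2003] 98.2
scene plate (np.float64(286.9), np.float64(275.6)) [ 0.6087 -0.1819] 0.1275 0.1261
scene onplate z.02 (np.float64(287.4), np.float64(272.4)) [ 0.6083 -0.1786] 0.063 0.0553
top coaster (np.float64(338.3), np.float64(152.1)) [ 0.6149 -0.1866] 0.054 0.0481
top tag (np.float64(348.7), np.float64(210.2)) [ 0.4468 -0.214 ] 128.1
top plate (np.float64(337.7), np.float64(154.5)) [ 0.6091 -0.1852] 0.1297 0.1296
top onplate z.02 (np.float64(338.0), np.float64(153.0)) [ 0.6103 -0.1851] 0.0537 0.0521
32.3 [0.5878 0.0193 0.2058]
t 32.3 at [0.5878 0.0193 0.2058] F [-0.6  1.3  0.3] gap 0.648 ff 0.0
turn 7 x [-0.0093, -0.0209, 0.0378]
slide 6 x [0.0246, 0.0707, 0.0016] to [ 0.4432 -0.208   0.2   ]
slide 4 x [0.0, 0.0, 0.0667] to [ 0.4432 -0.208   0.04  ]
```

Call:
{"api": "move_arm", "payload": {
  "plan": [
    {"slide": [0, 0, 0], "delta_rot": [-0.0093, -0.0209, 0.0378]},
    {"slide": [0, 0, 0], "delta_rot": [-0.0093, -0.0209, 0.0378]},
    {"slide": [0, 0, 0], "delta_rot": [-0.0093, -0.0209, 0.0378]},
    {"slide": [0, 0, 0], "delta_rot": [-0.0093, -0.0209, 0.0378]},
    {"slide": [0, 0, 0], "delta_rot": [-0.0093, -0.0209, 0.0378]},
    {"slide": [0, 0, 0], "delta_rot": [-0.0093, -0.0209, 0.0378]},
    {"slide": [0, 0, 0], "delta_rot": [-0.0093, -0.0209, 0.0378]}
  ],
  "grip": 0.8
}}

```text
time_s: 33.0
eef_pos: [0.5881, 0.0197, 0.2045]
tool_rot: [0.0, 0.899, -0.438, -0.002]
contact_force: [0.4, -0.6, -0.5]
finger_gap: 0.8
finger_force: 0.0
```

Call:
{"api": "move_arm", "payload": {
  "plan": [
    {"slide": [0.0246, 0.0707, 0.0016], "delta_rot": [0, 0, 0]},
    {"slide": [0.0246, 0.0707, 0.0016], "delta_rot": [0, 0, 0]},
    {"slide": [0.0246, 0.0707, 0.0016], "delta_rot": [0, 0, 0]},
    {"slide": [0.0246, 0.0707, 0.0016], "delta_rot": [0, 0, 0]},
    {"slide": [0.0246, 0.0707, 0.0016], "delta_rot": [0, 0, 0]},
    {"slide": [0.0246, 0.0707, 0.0016], "delta_rot": [0, 0, 0]},
    {"slide": [0, 0, 0.0667], "delta_rot": [0, 0, 0]},
    {"slide": [0, 0, 0.0667], "delta_rot": [0, 0, 0]},
    {"slide": [0, 0, 0.0667], "delta_rot": [0, 0, 0]},
    {"slide": [0, 0, 0.0667], "delta_rot": [0, 0, 0]},
    {"slide": [0, 0, 0], "delta_rot": [0, 0, 0]},
    {"slide": [0, 0, 0], "delta_rot": [0, 0, 0]}
  ]
}}

```text
time_s: 34.2
eef_pos: [0.4421, -0.2081, 0.0392]
tool_rot: [0.0, 0.9, -0.437, -0.002]
contact_force: [0.4, 0.7, 0.6]
finger_gap: 0.801
finger_force: 0.0
```

Call:
{"api": "move_arm", "payload": {
  "plan": [
    {"slide": [0, 0, 0], "delta_rot": [0, 0, 0]},
    {"slide": [0, 0, 0], "delta_rot": [0, 0, 0]},
    {"slide": [0, 0, 0], "delta_rot": [0, 0, 0]}
  ]
}}

```text
time_s: 34.5
eef_pos: [0.4453, -0.2081, 0.0423]
tool_rot: [-0.002, 0.9, -0.436, 0.002]
contact_force: [0.2, 0.0, 0.2]
finger_gap: 0.803
finger_force: 0.0
```

```bash

python3 - <<'E'
from h import *
h=-51.7;c=np.array([.4463,-.2119,0]);u=np.array([np.cos(np.radians(h)),np.sin(np.radians(h)),0])
plan(c-.005*u+[0,0,.0035],Rdown(h))
for n in M: 
    p,d=shot(n,n+"_7"); print(n,[(b['uv'],b['xy'],b['ang']) for b in tags(n,p)])
h=world("top",d)
w=h[90:195,205:300].reshape(-1,3);o=np.array([.6726,.0136,.1044]);b=(w-o)@RB;m=(b[:,2]>.001)&(b[:,2]<.012)&(abs(b[:,1])<.022)&(b[:,0]>-.075)&(b[:,0]<.03)
print("tag pts in board frame of peg3: x",np.percentile(b[m,0],[2,50,98]).round(3),"y",np.percentile(b[m,1],[2,50,98]).round(3),"z",np.percentile(b[m,2],[10,50,90]).round(4),m.sum())
E
```

```text
t 34.5 at [ 0.4453 -0.2081  0.0423] F [0.2 0.  0.2] gap 0.803 ff 0.0
turn 1 x [-0.0016, -0.0009, -0.0002]
slide 1 x [-0.0023, 0.0027, 0.0647] to [ 0.4432 -0.208   0.0035]
scene [((np.float64(269.6), np.float64(206.0)), array([ 4.426e-01, -2.000e-04]), np.float64(47.3))]
top [((np.float64(275.0), np.float64(211.2)), array([ 0.4439, -0.0055]), np.float64(47.1))]
tag pts in board frame of peg3: x [-0.054 -0.021  0.015] y [-0.019 -0.002  0.017] z [0.0019 0.0049 0.0087] 296
```

Call:
{"api": "move_arm", "payload": {
  "plan": [
    {"slide": [-0.0018, 0.002, 0.04], "delta_rot": [0, 0, 0]},
    {"slide": [0, 0, 0.018], "delta_rot": [0, 0, 0]},
    {"slide": [0, 0, 0.0065], "delta_rot": [0, 0, 0]},
    {"slide": [0, 0, 0], "delta_rot": [0, 0, 0]},
    {"slide": [0, 0, 0], "delta_rot": [0, 0, 0]},
    {"slide": [0, 0, 0], "delta_rot": [0, 0, 0]}
  ]
}}

```text
time_s: 35.2
eef_pos: [0.4427, -0.2079, 0.0024]
tool_rot: [-0.001, 0.9, -0.436, 0.001]
contact_force: [-0.5, 0.7, 0.5]
finger_gap: 0.8
finger_force: 0.0
```

Call:
{"api": "move_arm", "payload": {
  "plan": [
    {"slide": [0, 0, 0], "delta_rot": [0, 0, 0]},
    {"slide": [0, 0, 0], "delta_rot": [0, 0, 0]},
    {"slide": [0, 0, 0], "delta_rot": [0, 0, 0]},
    {"slide": [0, 0, 0], "delta_rot": [0, 0, 0]},
    {"slide": [0, 0, 0], "delta_rot": [0, 0, 0]},
    {"slide": [0, 0, 0], "delta_rot": [0, 0, 0]}
  ],
  "grip": 0.2
}}

```text
time_s: 35.8
eef_pos: [0.4425, -0.2077, 0.0025]
tool_rot: [-0.001, 0.9, -0.436, 0.001]
contact_force: [-0.9, 0.5, 5.4]
finger_gap: 0.399
finger_force: 59.7
```

```bash

python3 - <<'E'
from h import *
s,c,R=pose();h=np.radians(-51.7);X=np.array([.4463,-.2119,0])+[.021*np.cos(h),.021*np.sin(h),.005]
print(c.round(4),s["finger_gap"],s["finger_force"],s["contact_force"].round(1),"hole in tool",(R.T@(X-c)).round(4),"toolx heading",np.degrees(np.arctan2(R[1,0],R[0,0])).round(2))
E
```

```text
[ 0.4425 -0.2077  0.0025] 0.39932955417181765 59.65610861778259 [-0.9  0.5  5.4] hole in tool [ 0.0266 -0.0004 -0.0025] toolx heading -51.74
```

Call:
{"api": "move_arm", "payload": {
  "plan": [
    {"slide": [0, 0, -0.04], "delta_rot": [0, 0, 0]},
    {"slide": [0, 0, -0.07], "delta_rot": [0, 0, 0]},
    {"slide": [0, 0, -0.08], "delta_rot": [0, 0, 0]},
    {"slide": [0, 0, -0.08], "delta_rot": [0, 0, 0]},
    {"slide": [0, 0, -0.08], "delta_rot": [0, 0, 0]},
    {"slide": [0, 0, 0], "delta_rot": [0, 0, 0]},
    {"slide": [0, 0, 0], "delta_rot": [0, 0, 0]},
    {"slide": [0, 0, 0], "delta_rot": [0, 0, 0]}
  ]
}}

```text
time_s: 36.6
eef_pos: [0.4405, -0.2071, 0.2104]
tool_rot: [-0.001, 0.9, -0.436, -0.001]
contact_force: [0.0, -0.4, -1.3]
finger_gap: 0.4
finger_force: 60.2
```

```bash
python3 -c "
from h import *
hang(2,.0266,-.0025,.05)"
```

```text
t 36.6 at [ 0.4405 -0.2071  0.2104] F [ 0.  -0.4 -1.3] gap 0.4 ff 60.2
turn 7 x [0.0094, 0.021, -0.0378]
slide 9 x [0.0218, -0.058, 0.0276] to [0.6313 0.096  0.1339]
```

Call:
{"api": "move_arm", "payload": {
  "plan": [
    {"slide": [0, 0, 0], "delta_rot": [0.0094, 0.021, -0.0378]},
    {"slide": [0, 0, 0], "delta_rot": [0.0094, 0.021, -0.0378]},
    {"slide": [0, 0, 0], "delta_rot": [0.0094, 0.021, -0.0378]},
    {"slide": [0, 0, 0], "delta_rot": [0.0094, 0.021, -0.0378]},
    {"slide": [0, 0, 0], "delta_rot": [0.0094, 0.021, -0.0378]},
    {"slide": [0, 0, 0], "delta_rot": [0.0094, 0.021, -0.0378]},
    {"slide": [0, 0, 0], "delta_rot": [0.0094, 0.021, -0.0378]}
  ]
}}

```text
time_s: 37.3
eef_pos: [0.4399, -0.2068, 0.2092]
tool_rot: [0.007, 0.97, -0.024, 0.242]
contact_force: [0.5, -0.6, 0.5]
finger_gap: 0.396
finger_force: 60.2
```

Call:
{"api": "move_arm", "payload": {
  "plan": [
    {"slide": [0.0218, -0.058, 0.0276], "delta_rot": [0, 0, 0]},
    {"slide": [0.0218, -0.058, 0.0276], "delta_rot": [0, 0, 0]},
    {"slide": [0.0218, -0.058, 0.0276], "delta_rot": [0, 0, 0]},
    {"slide": [0.0218, -0.058, 0.0276], "delta_rot": [0, 0, 0]},
    {"slide": [0.0218, -0.058, 0.0276], "delta_rot": [0, 0, 0]},
    {"slide": [0.0218, -0.058, 0.0276], "delta_rot": [0, 0, 0]},
    {"slide": [0.0218, -0.058, 0.0276], "delta_rot": [0, 0, 0]},
    {"slide": [0.0218, -0.058, 0.0276], "delta_rot": [0, 0, 0]},
    {"slide": [0.0218, -0.058, 0.0276], "delta_rot": [0, 0, 0]},
    {"slide": [0, 0, 0], "delta_rot": [0, 0, 0]},
    {"slide": [0, 0, 0], "delta_rot": [0, 0, 0]},
    {"slide": [0, 0, 0], "delta_rot": [0, 0, 0]}
  ]
}}

```text
time_s: 38.5
eef_pos: [0.6309, 0.0931, 0.1339]
tool_rot: [0.008, 0.97, -0.027, 0.242]
contact_force: [-0.5, -0.5, -0.4]
finger_gap: 0.402
finger_force: 60.2
```

Call:
{"api": "move_arm", "payload": {
  "plan": [
    {"slide": [0, 0, 0], "delta_rot": [0, 0, 0]},
    {"slide": [0, 0, 0], "delta_rot": [0, 0, 0]},
    {"slide": [0, 0, 0], "delta_rot": [0, 0, 0]}
  ]
}}

```text
time_s: 38.8
eef_pos: [0.6326, 0.0943, 0.1364]
tool_rot: [0.007, 0.969, -0.027, 0.244]
contact_force: [-0.5, -1.2, -1.3]
finger_gap: 0.398
finger_force: 60.2
```

```bash
cat > holechk.py <<'E'
from h import *
import sys
k,hx,hz=int(sys.argv[1]),float(sys.argv[2]),float(sys.argv[3])
hang(k,hx,hz,.05)
s,c,R=pose();X=c+R@[hx,0,hz-.005]
q,d=shot('top');u=px('top',X);g=cv2.cvtColor(q,cv2.COLOR_RGB2GRAY).astype(float)
u0,v0=np.round(u).astype(int);w=g[v0-5:v0+6,u0-5:u0+6];print(w.astype(int))
m=np.clip(w.max()*.85-w,0,None);vv,uu=np.indices(w.shape);m[(uu-5)**2+(vv-5)**2>20]=0
print("expected",u.round(1),"dark centroid",(u0-5+(m*uu).sum()/m.sum()).round(1),(v0-5+(m*vv).sum()/m.sum()).round(1))
E
python3 holechk.py 2 .0266 -.0025
```

```text
t 38.8 at [0.6326 0.0943 0.1364] F [-0.5 -1.2 -1.3] gap 0.398 ff 60.2
turn 1 x [0.0001, -0.0013, -0.0004]
slide 1 x [-0.0041, -0.0027, 0.0026] to [0.6313 0.096  0.1339]
[[216 216 215 213 212 209 207 208 211 212 212]
 [218 218 216 211 205 196 190 197 210 216 218]
 [219 218 213 204 197 182 169 178 200 214 217]
 [219 217 207 187 181 170 160 165 188 212 217]
 [218 216 202 173 167 167 169 168 184 209 217]
 [219 218 206 179 168 170 174 178 192 211 217]
 [219 219 213 198 183 177 179 190 203 215 217]
 [218 219 217 211 204 200 200 204 212 217 217]
 [218 219 217 216 215 214 211 213 216 218 218]
 [211 212 211 214 216 216 215 214 216 218 217]
 [176 179 185 198 208 214 214 214 217 218 217]]
expected [235.9 124.8] dark centroid 236.4 123.9
```

Call:
{"api": "move_arm", "payload": {
  "plan": [
    {"slide": [-0.0028, -0.0022, 0.01], "delta_rot": [0, 0, 0]},
    {"slide": [0, 0, 0.015], "delta_rot": [0, 0, 0]},
    {"slide": [0, 0, 0.015], "delta_rot": [0, 0, 0]},
    {"slide": [0, 0, 0], "delta_rot": [0, 0, 0]},
    {"slide": [0, 0, 0], "delta_rot": [0, 0, 0]},
    {"slide": [0, 0, 0], "delta_rot": [0, 0, 0]}
  ]
}}

```text
time_s: 39.45
eef_pos: [0.6429, 0.0959, 0.1141]
tool_rot: [0.007, 0.969, -0.027, 0.244]
contact_force: [0.7, 0.9, 0.4]
finger_gap: 0.4
finger_force: 60.2
```

```bash
python3 -c "
from h import *
hang(2,.0266,-.0025,.0)"
```

```text
t 39.45 at [0.6429 0.0959 0.1141] F [0.7 0.9 0.4] gap 0.4 ff 60.2
turn 1 x [0.0002, -0.0013, 0.0001]
slide 1 x [-0.0016, 0.0009, 0.0451] to [0.6547 0.0947 0.0897]
```

Call:
{"api": "move_arm", "payload": {
  "plan": [
    {"slide": [-0.001, 0.0004, 0.01], "delta_rot": [0, -0.0012, 0]},
    {"slide": [0, 0, 0.01], "delta_rot": [0, 0, 0]},
    {"slide": [0, 0, 0.01], "delta_rot": [0, 0, 0]},
    {"slide": [0, 0, 0], "delta_rot": [0, 0, 0]},
    {"slide": [0, 0, 0], "delta_rot": [0, 0, 0]}
  ]
}}

```text
time_s: 39.95
eef_pos: [0.6506, 0.0952, 0.0975]
tool_rot: [0.007, 0.97, -0.027, 0.242]
contact_force: [0.4, 0.3, -0.9]
finger_gap: 0.395
finger_force: 60.2
```

```bash
python3 -c "
from h import *
hang(2,.0266,-.0025,.0)"
```

```text
t 39.95 at [0.6506 0.0952 0.0975] F [ 0.4  0.3 -0.9] gap 0.395 ff 60.2
turn 1 x [0.0002, 0.0001, 0.0001]
slide 1 x [0.0001, 0.0004, 0.0148] to [0.6547 0.0947 0.0897]
```

Call:
{"api": "move_arm", "payload": {
  "plan": [
    {"slide": [0, 0, 0.006], "delta_rot": [0, 0, 0]},
    {"slide": [0, 0, 0.006], "delta_rot": [0, 0, 0]},
    {"slide": [0, 0, 0.0035], "delta_rot": [0, 0, 0]},
    {"slide": [0, 0, 0], "delta_rot": [0, 0, 0]},
    {"slide": [0, 0, 0], "delta_rot": [0, 0, 0]},
    {"slide": [0, 0, 0], "delta_rot": [0, 0, 0]}
  ]
}}

```text
time_s: 40.55
eef_pos: [0.655, 0.0953, 0.0898]
tool_rot: [0.007, 0.97, -0.026, 0.242]
contact_force: [-2.2, 0.4, 2.9]
finger_gap: 0.4
finger_force: 60.5
```

Call:
{"api": "move_arm", "payload": {
  "plan": [
    {"slide": [0, 0, 0.0015], "delta_rot": [0, 0, 0]},
    {"slide": [0, 0, 0], "delta_rot": [0, 0, 0]}
  ]
}}

```text
time_s: 40.75
eef_pos: [0.655, 0.0953, 0.0897]
tool_rot: [0.007, 0.97, -0.027, 0.242]
contact_force: [-9.2, 0.4, 10.9]
finger_gap: 0.399
finger_force: 61.7
```

Call:
{"api": "move_arm", "payload": {
  "plan": [
    {"slide": [0, 0, 0], "delta_rot": [0, 0, 0]},
    {"slide": [0, 0, 0], "delta_rot": [0, 0, 0]},
    {"slide": [0, 0, 0], "delta_rot": [0, 0, 0]},
    {"slide": [0, 0, 0], "delta_rot": [0, 0, 0]},
    {"slide": [0, 0, -0.03], "delta_rot": [0, 0, 0]},
    {"slide": [0, 0, -0.05], "delta_rot": [0, 0, 0]},
    {"slide": [0, 0, -0.07], "delta_rot": [0, 0, 0]},
    {"slide": [0, 0, -0.07], "delta_rot": [0, 0, 0]},
    {"slide": [0, 0, 0], "delta_rot": [0, 0, 0]},
    {"slide": [0, 0, 0], "delta_rot": [0, 0, 0]},
    {"slide": [0, 0, 0], "delta_rot": [0, 0, 0]}
  ],
  "grip": 0.65
}}

```text
time_s: 41.85
eef_pos: [0.593, 0.0984, 0.2044]
tool_rot: [0.007, 0.97, -0.026, 0.241]
contact_force: [-0.3, -0.3, -1.0]
finger_gap: 0.65
finger_force: 0.0
```

```bash
python3 look.py 8 2>/dev/null
python3 - <<'E'
from h import *
h=47.2;c=np.array([.4432,-.0029,0]);u=np.array([np.cos(np.radians(h)),np.sin(np.radians(h)),0])
plan(c-.005*u+[0,0,.04],Rdown(h),[c-.005*u+[0,0,.2]])
E
```

```text
scene coaster (np.float64(287.5), np.float64(272.2)) [ 0.6061 -0.1741] 0.0625 0.055
scene tag (np.float64(269.5), np.float64(206.1)) [ 0.4425 -0.0005] 45.8
scene plate (np.float64(286.9), np.float64(275.6)) [ 0.6087 -0.182 ] 0.1275 0.1261
scene onplate z.02 (np.float64(287.4), np.float64(272.4)) [ 0.6083 -0.1786] 0.063 0.0553
top coaster (np.float64(338.3), np.float64(152.1)) [ 0.6151 -0.1868] 0.0542 0.0482
top tag (np.float64(275.4), np.float64(211.3)) [ 0.4435 -0.0065] -136.3
top plate (np.float64(337.7), np.float64(154.5)) [ 0.6091 -0.1853] 0.1298 0.1296
top onplate z.02 (np.float64(338.0), np.float64(153.0)) [ 0.6104 -0.1852] 0.0539 0.0522
41.95 [0.593  0.0978 0.2038]
t 41.95 at [0.593  0.0978 0.2038] F [-0.3 -0.4 -0.9] gap 0.648 ff 0.0
turn 7 x [0.0098, -0.0206, -0.0391]
slide 5 x [-0.0602, -0.0138, 0.0013] to [ 0.4398 -0.0066  0.2   ]
slide 4 x [0.0, 0.0, 0.0667] to [ 0.4398 -0.0066  0.04  ]
```

Call:
{"api": "move_arm", "payload": {
  "plan": [
    {"slide": [0, 0, 0], "delta_rot": [0.0098, -0.0206, -0.0391]},
    {"slide": [0, 0, 0], "delta_rot": [0.0098, -0.0206, -0.0391]},
    {"slide": [0, 0, 0], "delta_rot": [0.0098, -0.0206, -0.0391]},
    {"slide": [0, 0, 0], "delta_rot": [0.0098, -0.0206, -0.0391]},
    {"slide": [0, 0, 0], "delta_rot": [0.0098, -0.0206, -0.0391]},
    {"slide": [0, 0, 0], "delta_rot": [0.0098, -0.0206, -0.0391]},
    {"slide": [0, 0, 0], "delta_rot": [0.0098, -0.0206, -0.0391]}
  ],
  "grip": 0.8
}}

```text
time_s: 42.65
eef_pos: [0.5935, 0.0959, 0.2033]
tool_rot: [0.002, 0.926, 0.377, 0.012]
contact_force: [0.0, 0.4, -0.5]
finger_gap: 0.797
finger_force: 0.0
```

Call:
{"api": "move_arm", "payload": {
  "plan": [
    {"slide": [-0.0602, -0.0138, 0.0013], "delta_rot": [0, 0, 0]},
    {"slide": [-0.0602, -0.0138, 0.0013], "delta_rot": [0, 0, 0]},
    {"slide": [-0.0602, -0.0138, 0.0013], "delta_rot": [0, 0, 0]},
    {"slide": [-0.0602, -0.0138, 0.0013], "delta_rot": [0, 0, 0]},
    {"slide": [-0.0602, -0.0138, 0.0013], "delta_rot": [0, 0, 0]},
    {"slide": [0, 0, 0.0667], "delta_rot": [0, 0, 0]},
    {"slide": [0, 0, 0.0667], "delta_rot": [0, 0, 0]},
    {"slide": [0, 0, 0.0667], "delta_rot": [0, 0, 0]},
    {"slide": [0, 0, 0.0667], "delta_rot": [0, 0, 0]},
    {"slide": [0, 0, 0], "delta_rot": [0, 0, 0]},
    {"slide": [0, 0, 0], "delta_rot": [0, 0, 0]},
    {"slide": [0, 0, 0], "delta_rot": [0, 0, 0]}
  ]
}}

```text
time_s: 43.85
eef_pos: [0.4417, 0.0023, 0.0376]
tool_rot: [0.002, 0.927, 0.376, 0.016]
contact_force: [0.2, -1.0, -0.5]
finger_gap: 0.799
finger_force: 0.0
```

Call:
{"api": "move_arm", "payload": {
  "plan": [
    {"slide": [0, 0, 0], "delta_rot": [0, 0, 0]},
    {"slide": [0, 0, 0], "delta_rot": [0, 0, 0]}
  ]
}}

```text
time_s: 44.05
eef_pos: [0.4417, 0.003, 0.0379]
tool_rot: [0.002, 0.926, 0.376, 0.017]
contact_force: [-0.1, -0.1, -0.4]
finger_gap: 0.8
finger_force: 0.0
```

```bash

python3 - <<'E'
from h import *
h=47.2;c=np.array([.4432,-.0029,0]);u=np.array([np.cos(np.radians(h)),np.sin(np.radians(h)),0])
plan(c-.005*u+[0,0,.0035],Rdown(h))
p,d=shot("top","top_9");w=world("top",d)[90:195,205:300].reshape(-1,3)
for k in(2,3):
    b=(w-PEG[k])@RB;m=(b[:,2]>.001)&(b[:,2]<.012)&(abs(b[:,1])<.022)&(b[:,0]>-.075)&(b[:,0]<.03)
    print(k,"x",np.percentile(b[m,0],[2,50,98]).round(3),"y",np.percentile(b[m,1],[2,50,98]).round(3),"z",np.percentile(b[m,2],[10,50,90]).round(4),m.sum())
    for a,e in((-.05,-.03),(-.03,-.01),(.006,.014)): q=m&(b[:,0]>a)&(b[:,0]<e)&(abs(b[:,1])<.012);print("   z at x",a,np.median(b[q,2]).round(4))
E
```

```text
t 44.05 at [0.4417 0.003  0.0379] F [-0.1 -0.1 -0.4] gap 0.8 ff 0.0
turn 1 x [0.0055, -0.0095, -0.0167]
slide 1 x [-0.0139, 0.0085, 0.0574] to [ 0.4398 -0.0066  0.0035]
2 x [-0.052 -0.019  0.016] y [-0.018 -0.001  0.016] z [0.002  0.0048 0.0079] 270
   z at x -0.05 0.0048
   z at x -0.03 0.0047
   z at x 0.006 0.0034
3 x [-0.053 -0.02   0.015] y [-0.018 -0.     0.017] z [0.0021 0.0051 0.0092] 294
   z at x -0.05 0.005
   z at x -0.03 0.0062
   z at x 0.006 0.0051
```

Call:
{"api": "move_arm", "payload": {
  "plan": [
    {"slide": [0, 0, 0], "delta_rot": [0.0055, -0.0095, -0.0167]},
    {"slide": [-0.0139, 0.0085, 0.03], "delta_rot": [0, 0, 0]},
    {"slide": [0, 0, 0], "delta_rot": [0, 0, 0]},
    {"slide": [0, 0, 0], "delta_rot": [0, 0, 0]},
    {"slide": [0, 0, 0], "delta_rot": [0, 0, 0]}
  ]
}}

```text
time_s: 44.6
eef_pos: [0.4384, -0.0067, 0.0188]
tool_rot: [-0.0, 0.916, 0.4, -0.002]
contact_force: [-0.5, 1.0, 0.5]
finger_gap: 0.799
finger_force: 0.0
```

```bash

python3 - <<'E'
from h import *
h=47.2;c=np.array([.4432,-.0029,0]);u=np.array([np.cos(np.radians(h)),np.sin(np.radians(h)),0])
plan(c-.005*u+[0,0,.0035],Rdown(h))
E
```

```text
t 44.6 at [ 0.4384 -0.0067  0.0188] F [-0.5  1.   0.5] gap 0.799 ff 0.0
turn 1 x [-0.0005, 0.001, 0.0]
slide 1 x [0.0018, 0.0016, 0.0254] to [ 0.4398 -0.0066  0.0035]
```

Call:
{"api": "move_arm", "payload": {
  "plan": [
    {"slide": [0.001, 0.001, 0.02], "delta_rot": [0, 0, 0]},
    {"slide": [0, 0, 0.006], "delta_rot": [0, 0, 0]},
    {"slide": [0, 0, 0], "delta_rot": [0, 0, 0]},
    {"slide": [0, 0, 0], "delta_rot": [0, 0, 0]},
    {"slide": [0, 0, 0], "delta_rot": [0, 0, 0]}
  ]
}}

```text
time_s: 45.1
eef_pos: [0.4388, -0.0071, 0.0025]
tool_rot: [0.0, 0.916, 0.4, -0.002]
contact_force: [1.0, -0.1, 0.3]
finger_gap: 0.802
finger_force: 0.0
```

Call:
{"api": "move_arm", "payload": {
  "plan": [
    {"slide": [0, 0, 0], "delta_rot": [0, 0, 0]},
    {"slide": [0, 0, 0], "delta_rot": [0, 0, 0]},
    {"slide": [0, 0, 0], "delta_rot": [0, 0, 0]},
    {"slide": [0, 0, 0], "delta_rot": [0, 0, 0]},
    {"slide": [0, 0, 0], "delta_rot": [0, 0, 0]},
    {"slide": [0, 0, 0], "delta_rot": [0, 0, 0]}
  ],
  "grip": 0.2
}}

```text
time_s: 45.7
eef_pos: [0.4391, -0.0071, 0.003]
tool_rot: [-0.0, 0.916, 0.4, -0.002]
contact_force: [-2.4, 0.2, 5.2]
finger_gap: 0.397
finger_force: 59.6
```

```bash

python3 - <<'E'
from h import *
s,c,R=pose();h=np.radians(47.2);X=np.array([.4432,-.0029,0])+[.021*np.cos(h),.021*np.sin(h),.005]
print("hole in tool",(R.T@(X-c)).round(4),"toolx heading",np.degrees(np.arctan2(R[1,0],R[0,0])).round(2))
E
```

```text
hole in tool [ 0.0268  0.0002 -0.0021] toolx heading 47.19
```

Call:
{"api": "move_arm", "payload": {
  "plan": [
    {"slide": [0, 0, -0.04], "delta_rot": [0, 0, 0]},
    {"slide": [0, 0, -0.07], "delta_rot": [0, 0, 0]},
    {"slide": [0, 0, -0.08], "delta_rot": [0, 0, 0]},
    {"slide": [0, 0, -0.08], "delta_rot": [0, 0, 0]},
    {"slide": [0, 0, -0.07], "delta_rot": [0, 0, 0]},
    {"slide": [0, 0, 0], "delta_rot": [0, 0, 0]},
    {"slide": [0, 0, 0], "delta_rot": [0, 0, 0]},
    {"slide": [0, 0, 0], "delta_rot": [0, 0, 0]}
  ]
}}

```text
time_s: 46.5
eef_pos: [0.4382, -0.0067, 0.205]
tool_rot: [-0.0, 0.916, 0.4, -0.004]
contact_force: [0.4, -0.0, -1.1]
finger_gap: 0.395
finger_force: 60.2
```

```bash
python3 - <<'E'
from h import *
for n in M:
    w=world(n,np.load(f"{n}_d0.npy")).reshape(-1,3);b=(w-PEG[1])@RB
    for y0 in (-.0,.08):
        print(n,"col",y0,[(round(a,3),np.median(b[q,2]).round(4) if (q:=(abs(b[:,1]-y0)<.016)&(abs(b[:,0]-a)<.003)&(b[:,2]>-.06)&(b[:,2]<.1)).sum() else None) for a in np.arange(-.095,-.02,.006)])
hang(1,.0268,-.0021,.05)
E
```

```text
scene col -0.0 [(np.float64(-0.095), np.float64(-0.0105)), (np.float64(-0.089), np.float64(-0.0089)), (np.float64(-0.083), np.float64(-0.0031)), (np.float64(-0.077), np.float64(-0.0021)), (np.float64(-0.071), np.float64(-0.0021)), (np.float64(-0.065), np.float64(-0.0026)), (np.float64(-0.059), np.float64(-0.0027)), (np.float64(-0.053), np.float64(-0.0038)), (np.float64(-0.047), np.float64(-0.003)), (np.float64(-0.041), np.float64(-0.0028)), (np.float64(-0.035), np.float64(-0.0026)), (np.float64(-0.029), np.float64(-0.0021)), (np.float64(-0.023), np.float64(-0.0019))]
scene col 0.08 [(np.float64(-0.095), np.float64(-0.0095)), (np.float64(-0.089), np.float64(-0.0087)), (np.float64(-0.083), np.float64(-0.0057)), (np.float64(-0.077), np.float64(-0.0031)), (np.float64(-0.071), np.float64(-0.0024)), (np.float64(-0.065), np.float64(-0.0027)), (np.float64(-0.059), np.float64(-0.0026)), (np.float64(-0.053), np.float64(-0.002)), (np.float64(-0.047), np.float64(-0.0026)), (np.float64(-0.041), np.float64(-0.0025)), (np.float64(-0.035), np.float64(-0.0024)), (np.float64(-0.029), np.float64(-0.002
[... 660 characters left out ...]
oat64(-0.013)), (np.float64(-0.089), np.float64(-0.0146)), (np.float64(-0.083), np.float64(-0.0162)), (np.float64(-0.077), np.float64(-0.005)), (np.float64(-0.071), np.float64(-0.0041)), (np.float64(-0.065), np.float64(-0.0043)), (np.float64(-0.059), np.float64(-0.0069)), (np.float64(-0.053), np.float64(-0.0051)), (np.float64(-0.047), np.float64(-0.0057)), (np.float64(-0.041), np.float64(-0.0049)), (np.float64(-0.035), np.float64(-0.0056)), (np.float64(-0.029), np.float64(-0.0068)), (np.float64(-0.023), np.float64(-0.0056))]
t 46.5 at [ 0.4382 -0.0067  0.205 ] F [ 0.4 -0.  -1.1] gap 0.395 ff 60.2
turn 7 x [-0.0098, 0.0211, 0.0392]
slide 4 x [0.0194, -0.0139, 0.0626] to [0.5516 0.0203 0.0942]
```

Call:
{"api": "move_arm", "payload": {
  "plan": [
    {"slide": [0, 0, 0], "delta_rot": [-0.0086, 0.0185, 0.0343]},
    {"slide": [0, 0, 0], "delta_rot": [-0.0086, 0.0185, 0.0343]},
    {"slide": [0, 0, 0], "delta_rot": [-0.0086, 0.0185, 0.0343]},
    {"slide": [0, 0, 0], "delta_rot": [-0.0086, 0.0185, 0.0343]},
    {"slide": [0, 0, 0], "delta_rot": [-0.0086, 0.0185, 0.0343]},
    {"slide": [0, 0, 0], "delta_rot": [-0.0086, 0.0185, 0.0343]},
    {"slide": [0, 0, 0], "delta_rot": [-0.0086, 0.0185, 0.0343]},
    {"slide": [0, 0, 0], "delta_rot": [-0.0086, 0.0185, 0.0343]}
  ]
}}

```text
time_s: 47.3
eef_pos: [0.4375, -0.0072, 0.2036]
tool_rot: [0.007, 0.97, -0.03, 0.242]
contact_force: [-0.3, -0.6, -1.1]
finger_gap: 0.395
finger_force: 60.2
```

Call:
{"api": "move_arm", "payload": {
  "plan": [
    {"slide": [0.0194, -0.0139, 0.0626], "delta_rot": [0, 0, 0]},
    {"slide": [0.0194, -0.0139, 0.0626], "delta_rot": [0, 0, 0]},
    {"slide": [0.0194, -0.0139, 0.0626], "delta_rot": [0, 0, 0]},
    {"slide": [0.0194, -0.0139, 0.0626], "delta_rot": [0, 0, 0]},
    {"slide": [0, 0, 0], "delta_rot": [0, 0, 0]},
    {"slide": [0, 0, 0], "delta_rot": [0, 0, 0]},
    {"slide": [0, 0, 0], "delta_rot": [0, 0, 0]},
    {"slide": [0, 0, 0], "delta_rot": [0, 0, 0]},
    {"slide": [0, 0, 0], "delta_rot": [0, 0, 0]}
  ]
}}

```text
time_s: 48.2
eef_pos: [0.5535, 0.0204, 0.098]
tool_rot: [0.006, 0.969, -0.028, 0.245]
contact_force: [0.4, 0.4, -0.3]
finger_gap: 0.394
finger_force: 60.2
```

```bash
python3 holechk.py 1 .0268 -.0021
```

```text
t 48.2 at [0.5535 0.0204 0.098 ] F [ 0.4  0.4 -0.3] gap 0.394 ff 60.2
turn 1 x [-0.0004, -0.0021, -0.0008]
slide 1 x [-0.0057, 0.0002, 0.0041] to [0.5516 0.0203 0.0942]
[[211 210 210 207 206 203 202 202 204 204 205]
 [216 216 214 208 202 201 200 202 209 214 214]
 [217 216 211 197 184 180 180 188 204 214 216]
 [217 215 204 182 168 161 161 173 197 213 216]
 [217 215 201 172 162 161 161 172 194 213 216]
 [217 216 204 178 164 165 168 178 199 214 216]
 [218 217 211 194 178 173 178 190 206 215 216]
 [217 217 215 208 200 195 198 204 212 216 216]
 [217 217 216 214 212 209 209 211 214 217 216]
 [217 216 215 215 215 213 212 213 215 217 215]
 [214 216 213 215 215 214 213 213 215 216 214]]
expected [264.7 157.6] dark centroid 265.1 157.1
```

Hole as predicted; lower in stages.

Call:
{"api": "move_arm", "payload": {
  "plan": [
    {"slide": [-0.0045, 0, 0.014], "delta_rot": [0, -0.0015, 0]},
    {"slide": [0, 0, 0.015], "delta_rot": [0, 0, 0]},
    {"slide": [0, 0, 0.013], "delta_rot": [0, 0, 0]},
    {"slide": [0, 0, 0], "delta_rot": [0, 0, 0]},
    {"slide": [0, 0, 0], "delta_rot": [0, 0, 0]},
    {"slide": [0, 0, 0], "delta_rot": [0, 0, 0]}
  ]
}}

```text
time_s: 48.85
eef_pos: [0.5628, 0.0198, 0.0724]
tool_rot: [0.007, 0.97, -0.027, 0.241]
contact_force: [1.3, 0.4, -0.8]
finger_gap: 0.395
finger_force: 60.2
```

```bash
python3 -c "
from h import *
hang(1,.0268,-.0021,.0)"
```

```text
t 48.85 at [0.5628 0.0198 0.0724] F [ 1.3  0.4 -0.8] gap 0.395 ff 60.2
turn 1 x [0.0002, 0.0004, -0.0004]
slide 1 x [0.0005, 0.0001, 0.0425] to [0.5751 0.019  0.0501]
```

Call:
{"api": "move_arm", "payload": {
  "plan": [
    {"slide": [0, 0, 0.01], "delta_rot": [0, 0, 0]},
    {"slide": [0, 0, 0.01], "delta_rot": [0, 0, 0]},
    {"slide": [0, 0, 0.008], "delta_rot": [0, 0, 0]},
    {"slide": [0, 0, 0], "delta_rot": [0, 0, 0]},
    {"slide": [0, 0, 0], "delta_rot": [0, 0, 0]}
  ]
}}

```text
time_s: 49.35
eef_pos: [0.5706, 0.0193, 0.0574]
tool_rot: [0.007, 0.97, -0.027, 0.241]
contact_force: [-0.1, -0.3, -0.5]
finger_gap: 0.398
finger_force: 60.2
```

```bash
python3 -c "
from h import *
hang(1,.0268,-.0021,.0)"
```

```text
t 49.35 at [0.5706 0.0193 0.0574] F [-0.1 -0.3 -0.5] gap 0.398 ff 60.2
turn 1 x [0.0002, 0.0005, -0.0004]
slide 1 x [0.0008, 0.0, 0.0143] to [0.5751 0.019  0.0501]
```

Call:
{"api": "move_arm", "payload": {
  "plan": [
    {"slide": [0, 0, 0.006], "delta_rot": [0, 0, 0]},
    {"slide": [0, 0, 0.006], "delta_rot": [0, 0, 0]},
    {"slide": [0, 0, 0.004], "delta_rot": [0, 0, 0]},
    {"slide": [0, 0, 0], "delta_rot": [0, 0, 0]},
    {"slide": [0, 0, 0], "delta_rot": [0, 0, 0]},
    {"slide": [0, 0, 0], "delta_rot": [0, 0, 0]}
  ]
}}

```text
time_s: 49.95
eef_pos: [0.5749, 0.0193, 0.0502]
tool_rot: [0.006, 0.97, -0.027, 0.241]
contact_force: [-9.3, 0.6, 14.4]
finger_gap: 0.399
finger_force: 62.2
```

Call:
{"api": "move_arm", "payload": {
  "plan": [
    {"slide": [0, 0, -0.002], "delta_rot": [0, 0, 0]},
    {"slide": [0, 0, 0], "delta_rot": [0, 0, 0]}
  ]
}}

```text
time_s: 50.15
eef_pos: [0.5748, 0.0193, 0.0505]
tool_rot: [0.007, 0.97, -0.027, 0.242]
contact_force: [0.4, -0.1, -0.0]
finger_gap: 0.402
finger_force: 60.2
```

Call:
{"api": "move_arm", "payload": {
  "plan": [
    {"slide": [0, 0, 0], "delta_rot": [0, 0, 0]},
    {"slide": [0, 0, 0], "delta_rot": [0, 0, 0]},
    {"slide": [0, 0, 0], "delta_rot": [0, 0, 0]},
    {"slide": [0, 0, 0], "delta_rot": [0, 0, 0]},
    {"slide": [0, 0, -0.03], "delta_rot": [0, 0, 0]},
    {"slide": [0, 0, -0.05], "delta_rot": [0, 0, 0]},
    {"slide": [0, 0, -0.07], "delta_rot": [0, 0, 0]},
    {"slide": [0, 0, -0.08], "delta_rot": [0, 0, 0]},
    {"slide": [0, 0, -0.08], "delta_rot": [0, 0, 0]},
    {"slide": [0, 0, 0], "delta_rot": [0, 0, 0]},
    {"slide": [0, 0, 0], "delta_rot": [0, 0, 0]},
    {"slide": [0, 0, 0], "delta_rot": [0, 0, 0]}
  ],
  "grip": 0.65
}}

```text
time_s: 51.35
eef_pos: [0.4868, 0.0232, 0.2132]
tool_rot: [0.007, 0.97, -0.028, 0.24]
contact_force: [-0.4, -0.2, -0.1]
finger_gap: 0.65
finger_force: 0.0
```

```bash
cat > door.py <<'E'
from h import *
def door(n,p,d,T=None):
    w=world(n,d);h=cv2.cvtColor(p,cv2.COLOR_RGB2HSV)
    m=(abs(w[...,2]-.101)<.012)&(w[...,0]>.25)&(w[...,0]<.53)&(w[...,1]>-.1)&(w[...,1]<.3)&(h[...,0]<25)&(h[...,1]>80)&(h[...,2]>150)
    v,u=np.nonzero(m);q=np.array([ray(n,a,.101)[:2] for a in zip(u,v)]);return q
if __name__=="__main__":
    for n in M:
        q=door(n,cv2.imread(f"pics/{n}0.png")[:,:,::-1].copy(),np.load(f"{n}_d0.npy"))
        print(n,len(q),"x",q[:,0].min().round(3),q[:,0].max().round(3))
        q=q[q[:,0]<.49];l=cv2.fitLine(q.astype(np.float32),cv2.DIST_HUBER,0,.002,.01).ravel();dr=l[:2]*np.sign(-l[0]);t=(q-l[2:])@dr
        print("dir",np.degrees(np.arctan2(dr[1],dr[0])).round(1),"free end",(l[2:]+dr*t.max()).round(4),"hinge=free-214mm",(l[2:]+dr*(t.max()-.214)).round(4),"near end",(l[2:]+dr*t.min()).round(4))
    s,c,_=pose();print(c.round(4),s["time_s"])
    p,d=shot("top","top_10");w=world("top",d)[90:195,205:300].reshape(-1,3)
    for k in(1,2,3):
        b=(w-PEG[k])@RB;m=(b[:,2]>.001)&(b[:,2]<.012)&(abs(b[:,1])<.022)&(b[:,0]>-.075)&(b[:,0]<.03)
        print(k,"x",np.percentile(b[m,0],[2,50,98]).round(3),"y",np.percentile(b[m,1],[2,50,98]).round(3),"z",np.percentile(b[m,2],[10,50,90]).round(4),m.sum())
    p2,_=shot("scene","scene_10")
    cv2.imwrite('pics/c10.png',np.hstack([cv2.resize(x,None,fx=2.5,fy=2.5,interpolation=cv2.INTER_CUBIC) for x in(p[90:270,165:315],p2[110:290,250:400])])[:,:,::-1])
E
python3 door.py
```

```text
scene 182 x 0.317 0.529
dir 161.0 free end [0.3171 0.2439] hinge=free-214mm [0.5194 0.1741] near end [0.489  0.1846]
top 415 x 0.318 0.53
dir 160.8 free end [0.3192 0.2392] hinge=free-214mm [0.5213 0.1688] near end [0.4907 0.1795]
[0.4868 0.0232 0.2132] 51.35
1 x [-0.054 -0.023  0.014] y [-0.019 -0.002  0.016] z [0.0019 0.0049 0.0083] 272
2 x [-0.053 -0.019  0.017] y [-0.018 -0.001  0.016] z [0.002  0.0049 0.0083] 291
3 x [-0.074 -0.023  0.015] y [-0.018 -0.001  0.016] z [0.002  0.0049 0.0087] 314
```

View pics/c10.png

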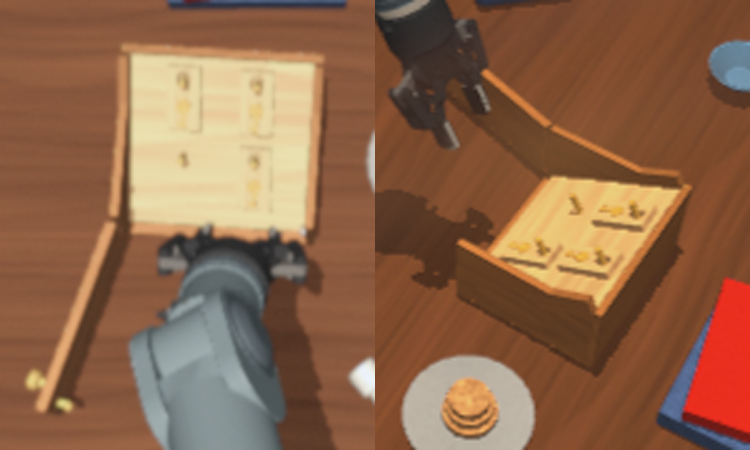

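Both crops show three tags flat on pegs 1, 2 and 3 and the stack intact on the plate. The door is open, with its free end at top pixel (183,252). Next, plan the door push.

```bash
cat > arc.py <<'E'
from h import *
H=np.array([.520,.1715])
def wp(th,r,ex=0):
    t=np.radians(th);d=np.array([np.cos(t),np.sin(t)]);n=np.array([np.sin(t),-np.cos(t)])
    n=np.array([np.cos(t-np.pi/2),np.sin(t-np.pi/2)]);return H+r*d+n*(.006+.011*abs(n[0])+.0145*abs(n[1])+ex)
if __name__=="__main__":
    s=wp(161,.12,.03);plan([*s,.055],Rdown(0),[[.487,.023,.25],[*s,.25]])
    ths=np.linspace(161,262,24);rs=np.interp(ths,[161,215,262],[.12,.12,.16])
    P=[s]+[wp(a,r,e) for a,r,e in zip(ths,rs,[.012]+[0]*23)]
    for i in range(1,25):
        d=P[i]-P[i-1];print(round(ths[i-1]),[round(d[0]/.6,3),round(-d[1]/.6,3),0],P[i].round(3),np.linalg.norm(P[i]).round(3))
E
python3 arc.py
```

```text
t 51.45 at [0.4866 0.0232 0.2122] F [ 0.2  0.1 -0.3] gap 0.651 ff 0.0
turn 4 x [0.0013, -0.0384, -0.0044]
slide 1 x [0.0007, 0.0004, -0.0629] to [0.487 0.023 0.25 ]
slide 6 x [-0.0175, -0.0661, 0.0] to [0.4239 0.261  0.25  ]
slide 5 x [0.0, 0.0, 0.065] to [0.4239 0.261  0.055 ]
161 [np.float64(-0.01), np.float64(0.028), 0] [0.418 0.244] 0.484
165 [np.float64(-0.014), np.float64(0.034), 0] [0.41  0.224] 0.467
170 [np.float64(-0.006), np.float64(0.015), 0] [0.406 0.215] 0.459
174 [np.float64(-0.005), np.float64(0.016), 0] [0.403 0.205] 0.452
179 [np.float64(-0.004), np.float64(0.016), 0] [0.401 0.195] 0.446
183 [np.float64(-0.002), np.float64(0.015), 0] [0.399 0.186] 0.44
187 [np.float64(-0.001), np.float64(0.014), 0] [0.398 0.178] 0.436
192 [np.float64(-0.0), np.float64(0.015), 0] [0.398 0.169] 0.432
196 [np.float64(0.001), np.float64(0.015), 0] [0.398 0.16 ] 0.429
201 [np.float64(0.002), np.float64(0.015), 0] [0.399 0.151] 0.427
205 [np.float64(0.003), np.float64(0.015), 0] [0.401 0.143] 0.426
209 [np.float64(0.004), np.float64(0.015), 0] [0.404 0.134] 0.425
214 [np.float64(0.005), np.float64(0.014), 0] [0.407 0.125] 0.426
218 [np.float64(0.003), np.float64(0.017), 0] [0.409 0.115] 0.424
222 [np.float64(0.003), np.float64(0.018), 0] [0.411 0.104] 0.423
227 [np.float64(0.005), np.float64(0.018), 0] [0.414 0.093] 0.424
231 [np.float64(0.007), np.float64(0.018), 0] [0.418 0.082] 0.426
236 [np.float64(0.009), np.float64(0.018), 0] [0.423 0.071] 0.429
240 [np.float64(0.011), np.float64(0.018), 0] [0.43 0.06] 0.434
244 [np.float64(0.013), np.float64(0.017), 0] [0.437 0.05 ] 0.44
249 [np.float64(0.015), np.float64(0.016), 0] [0.446 0.041] 0.448
253 [np.float64(0.017), np.float64(0.015), 0] [0.456 0.031] 0.457
258 [np.float64(0.018), np.float64(0.014), 0] [0.467 0.023] 0.468
262 [np.float64(0.02), np.float64(0.012), 0] [0.479 0.016] 0.479
```

Call:
{"api": "move_arm", "payload": {
  "plan": [
    {"slide": [0, 0, 0], "delta_rot": [0.0013, -0.0384, -0.0044]},
    {"slide": [0, 0, 0], "delta_rot": [0.0013, -0.0384, -0.0044]},
    {"slide": [0, 0, 0], "delta_rot": [0.0013, -0.0384, -0.0044]},
    {"slide": [0, 0, 0], "delta_rot": [0.0013, -0.0384, -0.0044]},
    {"slide": [0, 0, -0.06], "delta_rot": [0, 0, 0]},
    {"slide": [-0.0175, -0.0661, 0], "delta_rot": [0, 0, 0]},
    {"slide": [-0.0175, -0.0661, 0], "delta_rot": [0, 0, 0]},
    {"slide": [-0.0175, -0.0661, 0], "delta_rot": [0, 0, 0]},
    {"slide": [-0.0175, -0.0661, 0], "delta_rot": [0, 0, 0]},
    {"slide": [-0.0175, -0.0661, 0], "delta_rot": [0, 0, 0]},
    {"slide": [-0.0175, -0.0661, 0], "delta_rot": [0, 0, 0]},
    {"slide": [0, 0, 0], "delta_rot": [0, 0, 0]}
  ],
  "grip": 0
}}

```text
time_s: 52.65
eef_pos: [0.421, 0.2686, 0.2484]
tool_rot: [-0.001, 1.0, 0.006, 0.001]
contact_force: [0.3, -0.6, 0.1]
finger_gap: -0.0
finger_force: 0.0
```

Call:
{"api": "move_arm", "payload": {
  "plan": [
    {"slide": [0, 0, 0], "delta_rot": [0, 0, 0]},
    {"slide": [0, 0, 0], "delta_rot": [0, 0, 0]},
    {"slide": [0, 0, 0.05], "delta_rot": [0, 0, 0]},
    {"slide": [0, 0, 0.05], "delta_rot": [0, 0, 0]},
    {"slide": [0, 0, 0], "delta_rot": [0, 0, 0]},
    {"slide": [0, 0, 0], "delta_rot": [0, 0, 0]},
    {"slide": [0, 0, 0], "delta_rot": [0, 0, 0]},
    {"slide": [0, 0, 0], "delta_rot": [0, 0, 0]}
  ]
}}

```text
time_s: 53.45
eef_pos: [0.4259, 0.2625, 0.1927]
tool_rot: [-0.002, 1.0, 0.0, 0.004]
contact_force: [0.0, 0.5, -0.1]
finger_gap: -0.004
finger_force: 0.0
```

```bash
python3 -c "
from arc import *
plan([*wp(161,.12,.03),.055],Rdown(0))"
```

```text
t 53.45 at [0.4259 0.2625 0.1927] F [ 0.   0.5 -0.1] gap -0.004 ff 0.0
turn 1 x [-0.0015, -0.0025, 0.0]
slide 4 x [-0.0008, 0.0006, 0.0574] to [0.4239 0.261  0.055 ]
```

Call:
{"api": "move_arm", "payload": {
  "plan": [
    {"slide": [-0.003, 0.002, 0.06], "delta_rot": [0, 0, 0]},
    {"slide": [0, 0, 0.06], "delta_rot": [0, 0, 0]},
    {"slide": [0, 0, 0.06], "delta_rot": [0, 0, 0]},
    {"slide": [0, 0, 0.049], "delta_rot": [0, 0, 0]},
    {"slide": [0, 0, 0], "delta_rot": [0, 0, 0]},
    {"slide": [0, 0, 0], "delta_rot": [0, 0, 0]}
  ]
}}

```text
time_s: 54.05
eef_pos: [0.4241, 0.2616, 0.0544]
tool_rot: [-0.002, 1.0, 0.0, 0.003]
contact_force: [-0.6, -1.1, 0.6]
finger_gap: -0.001
finger_force: 0.0
```

Call:
{"api": "move_arm", "payload": {
  "plan": [
    {"slide": [-0.01, 0.028, 0], "delta_rot": [0, 0, 0]},
    {"slide": [-0.007, 0.017, 0], "delta_rot": [0, 0, 0]},
    {"slide": [-0.007, 0.017, 0], "delta_rot": [0, 0, 0]},
    {"slide": [-0.006, 0.015, 0], "delta_rot": [0, 0, 0]},
    {"slide": [-0.005, 0.016, 0], "delta_rot": [0, 0, 0]},
    {"slide": [-0.004, 0.016, 0], "delta_rot": [0, 0, 0]},
    {"slide": [-0.002, 0.015, 0], "delta_rot": [0, 0, 0]},
    {"slide": [-0.001, 0.014, 0], "delta_rot": [0, 0, 0]},
    {"slide": [0, 0.015, 0], "delta_rot": [0, 0, 0]},
    {"slide": [0.001, 0.015, 0], "delta_rot": [0, 0, 0]},
    {"slide": [0.002, 0.015, 0], "delta_rot": [0, 0, 0]},
    {"slide": [0.003, 0.015, 0], "delta_rot": [0, 0, 0]}
  ]
}}

```text
time_s: 55.25
eef_pos: [0.4062, 0.1441, 0.0563]
tool_rot: [-0.004, 1.0, 0.001, 0.007]
contact_force: [1.6, 0.9, 7.4]
finger_gap: 0.002
finger_force: 0.4
```

```bash
cat > dchk.py <<'E'
from arc import *
import sys
s,c,_=pose();print(c.round(4),np.round(s["contact_force"],1),round(s["time_s"],2))
for n in M:
    p,d=shot(n,n+sys.argv[1]);w=world(n,d);h=cv2.cvtColor(p,cv2.COLOR_RGB2HSV)
    m=(abs(w[...,2]-.101)<.012)&(h[...,0]<25)&(h[...,1]>80)&(h[...,2]>150);v,u=np.nonzero(m)
    q=np.array([ray(n,a,.101)[:2] for a in zip(u,v)]);r=np.linalg.norm(q-H,axis=1);a=np.degrees(np.arctan2(*(q-H).T[::-1]))%360
    k=(r>.05)&(r<.22)&(a>150)&(a<275);hi,e=np.histogram(a[k],np.arange(150,277,3));print(n,k.sum(),"mode deg",e[hi.argmax()]+1.5,np.median(a[k][abs(a[k]-e[hi.argmax()]-1.5)<6]).round(1) if k.any() else 0,"r",r[k].min().round(3),r[k].max().round(3))
E
python3 dchk.py _11
```

```text
[0.4062 0.1441 0.0563] [1.6 0.9 7.4] 55.25
scene 39 mode deg 271.5 271.1 r 0.05 0.214
top 121 mode deg 211.5 210.7 r 0.148 0.22
```

Call:
{"api": "move_arm", "payload": {
  "plan": [
    {"slide": [0, 0, -0.012], "delta_rot": [0, 0, 0]},
    {"slide": [0, 0, 0], "delta_rot": [0, 0, 0]},
    {"slide": [0, 0, 0], "delta_rot": [0, 0, 0]}
  ]
}}

```text
time_s: 55.65
eef_pos: [0.4016, 0.1424, 0.0606]
tool_rot: [-0.002, 1.0, 0.0, 0.003]
contact_force: [-0.0, 0.6, 0.0]
finger_gap: -0.001
finger_force: 0.0
```

```bash
python3 dchk.py _12; python3 -c "
import cv2,numpy as np
a,b=cv2.imread('pics/top_12.png'),cv2.imread('pics/scene_12.png')
cv2.imwrite('pics/c12.png',np.hstack([cv2.resize(x,None,fx=2.5,fy=2.5,interpolation=cv2.INTER_CUBIC) for x in(a[110:270,165:315],b[80:240,230:380])]))"
```

```text
[0.4016 0.1424 0.0606] [-0.   0.6  0. ] 55.65
scene 43 mode deg 271.5 271.1 r 0.05 0.214
top 118 mode deg 211.5 210.5 r 0.092 0.22
```

View pics/c12.png

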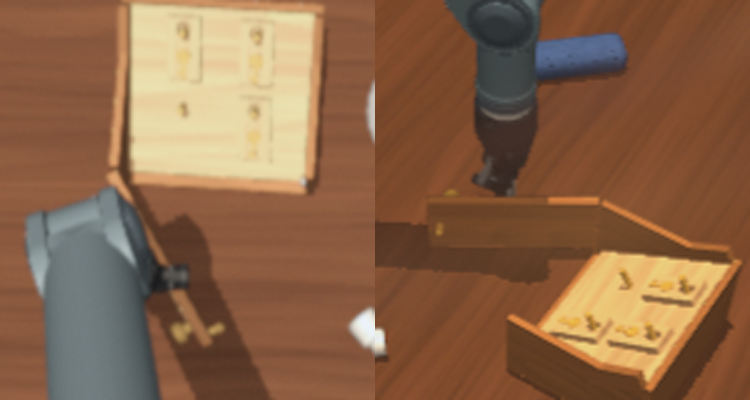

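Call:
{"api": "move_arm", "payload": {
  "plan": [
    {"slide": [0.004, 0.015, 0], "delta_rot": [0, 0, 0]},
    {"slide": [0.005, 0.014, 0], "delta_rot": [0, 0, 0]},
    {"slide": [0.003, 0.017, 0], "delta_rot": [0, 0, 0]},
    {"slide": [0.003, 0.018, 0], "delta_rot": [0, 0, 0]},
    {"slide": [0.005, 0.018, 0], "delta_rot": [0, 0, 0]},
    {"slide": [0.007, 0.018, 0], "delta_rot": [0, 0, 0]},
    {"slide": [0.009, 0.018, 0], "delta_rot": [0, 0, 0]},
    {"slide": [0.011, 0.018, 0], "delta_rot": [0, 0, 0]},
    {"slide": [0.013, 0.017, 0], "delta_rot": [0, 0, 0]},
    {"slide": [0.015, 0.016, 0], "delta_rot": [0, 0, 0]},
    {"slide": [0.017, 0.015, 0], "delta_rot": [0, 0, 0]},
    {"slide": [0, 0, 0], "delta_rot": [0, 0, 0]}
  ]
}}

```text
time_s: 56.95
eef_pos: [0.4583, 0.0294, 0.0604]
tool_rot: [-0.001, 1.0, -0.002, 0.003]
contact_force: [0.0, -0.5, -0.6]
finger_gap: -0.002
finger_force: 0.0
```

```bash
python3 dchk.py _13
```

```text
[0.4583 0.0294 0.0604] [ 0.  -0.5 -0.6] 56.95
scene 97 mode deg 250.5 252.4 r 0.051 0.214
top 52 mode deg 271.5 271.1 r 0.05 0.22
```

Call:
{"api": "move_arm", "payload": {
  "plan": [
    {"slide": [0.018, 0.014, 0], "delta_rot": [0, 0, 0]},
    {"slide": [0.02, 0.012, 0], "delta_rot": [0, 0, 0]},
    {"slide": [0.008, 0.002, 0], "delta_rot": [0, 0, 0]},
    {"slide": [0.008, 0.002, 0], "delta_rot": [0, 0, 0]},
    {"slide": [0.008, 0, 0], "delta_rot": [0, 0, 0]},
    {"slide": [0.004, 0, 0], "delta_rot": [0, 0, 0]},
    {"slide": [0, 0, 0], "delta_rot": [0, 0, 0]},
    {"slide": [0, 0, 0], "delta_rot": [0, 0, 0]}
  ]
}}

```text
time_s: 57.85
eef_pos: [0.4909, 0.0137, 0.0589]
tool_rot: [-0.001, 1.0, 0.0, -0.004]
contact_force: [-8.5, 0.0, 4.9]
finger_gap: -0.002
finger_force: 0.0
```

```bash
python3 dchk.py _14
```

```text
[0.4909 0.0137 0.0589] [-8.5  0.   4.9] 57.85
scene 78 mode deg 265.5 264.8 r 0.05 0.199
top 83 mode deg 271.5 271.1 r 0.051 0.218
```

Call:
{"api": "move_arm", "payload": {
  "plan": [
    {"slide": [0.005, 0, 0], "delta_rot": [0, 0, 0]},
    {"slide": [0.005, 0, 0], "delta_rot": [0, 0, 0]},
    {"slide": [0, 0, 0], "delta_rot": [0, 0, 0]},
    {"slide": [0, 0, 0], "delta_rot": [0, 0, 0]}
  ]
}}

```text
time_s: 58.35
eef_pos: [0.4906, 0.0137, 0.0584]
tool_rot: [-0.002, 1.0, 0.0, -0.011]
contact_force: [-22.0, 0.4, 18.6]
finger_gap: 0.002
finger_force: 0.0
```

Call:
{"api": "move_arm", "payload": {
  "plan": [
    {"slide": [-0.012, 0, 0], "delta_rot": [0, 0, 0]},
    {"slide": [-0.02, 0, -0.02], "delta_rot": [0, 0, 0]},
    {"slide": [-0.04, 0, -0.05], "delta_rot": [0, 0, 0]},
    {"slide": [-0.03, 0.04, -0.06], "delta_rot": [0, 0, 0]},
    {"slide": [0, 0.07, -0.06], "delta_rot": [0, 0, 0]},
    {"slide": [0, 0.08, -0.04], "delta_rot": [0, 0, 0]},
    {"slide": [0, 0.08, 0], "delta_rot": [0, 0, 0]},
    {"slide": [0, 0.08, 0], "delta_rot": [0, 0, 0]},
    {"slide": [0, 0, 0], "delta_rot": [0, 0, 0]},
    {"slide": [0, 0, 0], "delta_rot": [0, 0, 0]}
  ]
}}

```text
time_s: 59.35
eef_pos: [0.4414, -0.1907, 0.1929]
tool_rot: [-0.001, 1.0, -0.001, 0.003]
contact_force: [0.1, 1.1, -0.2]
finger_gap: -0.004
finger_force: 0.0
```

```bash
python3 dchk.py _15; python3 -c "
import cv2,numpy as np
a,b=cv2.imread('pics/top_15.png'),cv2.imread('pics/scene_15.png')
cv2.imwrite('pics/c15.png',np.hstack([cv2.resize(x,None,fx=2.8,fy=2.8,interpolation=cv2.INTER_CUBIC) for x in(a[90:250,190:330],b[130:290,250:390])]))"
```

```text
[ 0.4414 -0.1907  0.1929] [ 0.1  1.1 -0.2] 59.35
scene 220 mode deg 265.5 265.7 r 0.05 0.214
top 353 mode deg 265.5 266.6 r 0.051 0.22
```

View pics/c15.png

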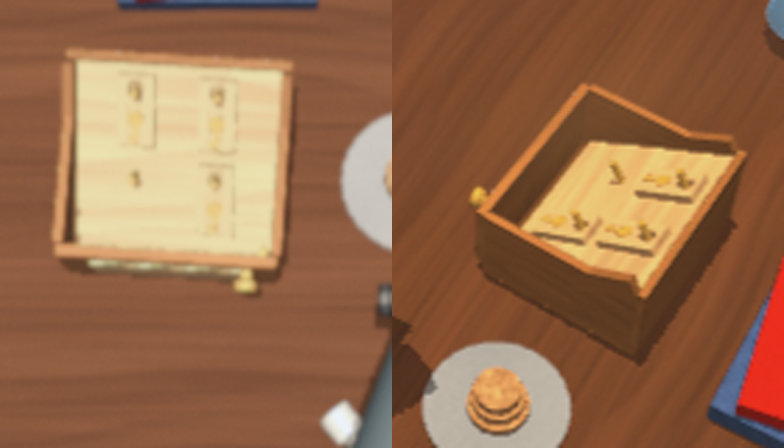

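```bash
python3 - <<'E'
from arc import *
for n in M:
    p=cv2.imread(f"pics/{n}_15.png")[:,:,::-1].copy();h=cv2.cvtColor(p,cv2.COLOR_RGB2HSV);_,d=vision.read_camera(n);w=world(n,d)
    m=(abs(w[...,2]-.101)<.01)&(h[...,0]<25)&(h[...,1]>80)&(h[...,2]>150);v,u=np.nonzero(m)
    q=np.array([ray(n,a,.101)[:2] for a in zip(u,v)]);k=(abs(q[:,0]-.515)<.025)&(q[:,1]>-.03)&(q[:,1]<.15)
    l=cv2.fitLine(q[k].astype(np.float32),cv2.DIST_HUBER,0,.002,.01).ravel();dr=l[:2]*np.sign(-l[1]);print(n,k.sum(),"door dir",np.degrees(np.arctan2(dr[1],dr[0])).round(2)%360,"shut would be",(270+np.degrees(YAW)).round(2))
E
```

```text
scene 203 door dir 266.08002 shut would be 266.85
top 328 door dir 266.34 shut would be 266.85
```

```bash
python3 -c "
from bench import job
print(job.job_done())"
```

```text
the job is handed in; nothing more can be done
None
```

The job is handed in at about 59 s of the 210 s: all three tags hang flat on their own pegs, the three coasters are stacked widest to narrowest on the plate, and the door was shut last and measures within 0.8° of closed after a firm 22 N push against its stop, so the catch looks home, though I did not feel it snap; I never touched the jar or the bowl.

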